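# Set a gauge rod between centres and hold the key switch turned

### The arm

A 6-joint arm with a two-finger parallel gripper is mounted at the origin on the work surface; the furniture and walls round the work are solid. World frame = base frame: x ahead of the robot, y to its left, z up, the work surface at z = 0. Lengths are in mm, angles in degrees, forces in N, time in s.
With the tool pointing down it reaches from about 325 to 1000 mm from the base axis. Payload 5.1 kg.
Tool frame: the origin (TCP) lies on the centre line of the jaws, within the pads' length; the fingertips stand 19 mm ahead of it and the grasp point (between the pads) is the TCP; z points along the fingers, x is the direction in which the jaws open and shut, and the axes are right-handed (so a half turn about z gives the same grasp; the last joint's range is limited). The gripper opens to 85 mm and grips with 20 to 120 N. Pads are 22 mm wide; open, the fingers measure 114 mm over their backs; the gripper's body (76 mm by 85 mm) begins 54 mm behind the grasp point. The pads swing forward as they close: fully open they stand 13 mm farther back than shut.
Start: joints at [72.559, 7.093, 94.555, -0, 78.352, -4.733], TCP at [143.013, 634.06, 219.422] pointing down, gripper open.
Joint ranges: [-149.61, 149.61], [-58.7, 133.49], [1.44, 155.28], [-77.14, 257.14], [18.33, 153.61], [-166.67, 166.67]. Speed limits (degrees/s): [147.25, 147.25, 180, 180, 180, 180].

### API

Orientations are given as a 3x3 rotation matrix whose columns are the frame's x, y, z axes.
In Python, from bench import manip gives the robot as it stands.
- The arm moves only by the shell command python3 -m pendant 'ROWS' [OPENING] [FORCE]. ROWS is JSON, one flat list of numbers, 6 for each row, row after row: the shift along the tool's x, y, z in mm, then the turn, a rotation vector about the tool's x, y, z in units of 8 degrees (1.0 is 8 degrees). In form: [dx, dy, dz, wx, wy, wz, dx, dy, dz, wx, wy, wz, ...]. A call has 1 to 10 rows; each row is the pose to reach, as a shift and turn from the pose commanded when the call began, along the tool's axes at that moment; what a row does not reach only later rows make up. A row lasts 1/10 s, in which the tool goes at most 50 mm and 8.59 degrees, less where a joint would pass 70% of its speed; a pose out of reach is approached as far as the arm can. A call with a gripper value outside its range is refused whole. OPENING is the opening, from 0 (shut) to 1 (fully open), set as the call begins (- or left out, the last holds). The fingers move at their own pace and stop on an object; FORCE is the grip in N (left out, the last holds). Time passes only in rows, so rows that repeat a pose let the fingers close. It gives the time, the measured TCP pose, the force and the opening at its end, in the units of the state.
- manip.get_state(): the state, without advancing time (a new reading comes with each control period).
- manip.snapshot(name): name is "scene" or "top" or "wrist"; returns a dict with "frame" (384x512x3 uint8, red, green, blue), "intrinsics" (3x3 intrinsics, pixels), "k1" (the pictures are not rectified: a ray, as slopes to the right and down, at radius r is drawn at 1 + k1 r^2 times it, then the intrinsics apply), "cam_to_world" (4x4, takes a point from camera to world coordinates). Camera axes: x right, y down, z forward; pixel columns grow to the right and rows downward; lengths in mm; the calibration is good to about 2 mm. A picture is of the moment at which its call begins. There is no depth.
- manip.sign_off(): hands the job in, once; it reports no verdict.
Trained networks look in a picture, given as the dict that the camera call returned (one of the last four; its "shot" number tells which), for a name from the list of things; names that differ only in an ending like _2 or _b are one class to them, and where a whole thing is asked for, a point or a joint stands for the part that bears it (a point fixed in the world has none). Each returns a list of dicts, best first, with "score" (0 to 1); they miss things now and then, are a little off and sometimes report something else, mostly with a low value. They report only what shows in the picture. A call takes as long as a camera call. They do not tell look-alikes from the thing itself.
- manip.boxes_of(picture, name): "at" ([column, row] in pixels, amid what is visible of it).
The state is a dict: "time_s": time; "joint_positions": joint angles; "qvel": joint speeds; "tau": joint torques, N m; "eef_pos": TCP position; "eef_rot": TCP orientation; "wrist_force": force on the tool from outside, world axes, zero at the start; "torque": the same for the moment, N m; "grip_width": finger opening in mm.
Only numpy, scipy, OpenCV 4.12 (cv2) and the standard library are available. Lean on these libraries where they do the work, as an engineer would, in place of code of your own. Each camera call takes 0.05 s, during which the arm holds its last target.

### The job

Get the shaft tester ready: lay the steel gauge rod from the wooden cradle into the two V rests between the tester's centres, slide the tailstock up until both centre points are seated in the holes in the rod's ends, and let go. Then take the key with the rectangular bow out of the key stand, work it down past the sticky pins of the key switch until its collar sits flush on the face, and turn it a quarter turn clockwise (seen from above) to its stop. The switch springs back, so finish while still holding the key there; the rod stays between the centres, and the other key and the things lying about are left alone.

Things in the scene. Friction and masses are not known exactly. Their poses are not given: they have to be found in the camera images.
- bench: shaft tester, fixed: grey base 80 x 335 x 20 mm. Origin on the table, z up, y along it from tailstock to headstock. The centres' axis runs along y at x = 0, 70 mm up. V rests at y = +38 and -38 mm (12 mm long, reaching 22 mm to each side, tops 2 mm above the axis) carry the rod on that axis; between them it is open down to the base. Headstock block y = 95 to 137 mm, 54 mm wide, 88 mm high.
- head_tip (a point): tip of the fixed headstock centre (cone, 3 mm across at the tip, 14 mm at 9 mm behind it), pointing to the bench's -y; at y = 74.3 mm, 70 mm above the table.
- tail_tip (a point): tip of the tailstock's centre (same cone), pointing to the bench's +y; moves with the tailstock.
- tail_grip (a point): middle of the black grip block on the tailstock, 100 mm above the table: 18 mm in the bench's x, 26 mm along its y, 34 mm high (81 to 115 mm above the table). Moves with the tailstock, whose block (56 x 44 mm, top 78 mm up) lies under it; the tip is 45 mm ahead of this point.
- tailstock (a joint): travel of the tailstock towards the headstock (bench +y), m, 0 to 0.060; starts at 0 to 0.012 (tips 182 to 194 mm apart). Slides with 3 N of friction, stays where it is left. It pushes the rod along the V rests onto the headstock centre; with both centres seated it stands at about 0.045. 8 to 12 N of push seats it.
- rod: steel gauge rod, 20 mm diameter, 160 mm long, 0.2 to 0.5 kg, the same at both ends: each has a centre hole 10 mm across and 8 mm deep, in which a centre's tip seats about 5.7 mm deep. Origin at its middle, y axis along it. Starts lying in the cradle, axis 40 mm above the table.
- cradle: wooden cradle, fixed, base 50 x 126 x 10 mm with two V rests at y = +38 and -38 mm, origin on the table under its middle; the rod lies along its y axis.
- key_stand: wooden block, fixed, 130 x 44 mm, 36 mm high, origin at the middle of its underside, with two upright slots at x = +35 and -35 mm; a key stands in each, collar on the block's top, bow along the block's x axis. Which key stands where varies.
- key: the key to use, plain steel, 0.09 kg. Origin on its axis under the collar, z up. Flat rectangular bow 30 (x) x 12 (y) mm, 12 to 46 mm above the origin; round collar 28 mm across, 4 mm thick; below it a shank 7 mm across ending in a flat bit 20 (x) x 6 (y) mm, 13 to 27 mm below the origin, lower edge rounded. Same after a half turn about z.
- spare_key: another key that does not belong to this switch: round disc bow 36 mm across, plain round shank without a bit. Stays in the key stand.
- switch: key switch, fixed: box 70 x 70 mm, steel face 46 mm up. The slot in the face runs along its x axis: 31 x 17 mm at the mouth, flared to 23 x 9 at 4 mm depth. The fixed face plate is 10 mm thick: the key turns only with its collar within 2 mm of the face. Below, a plug with a 22 x 8 mm slot takes the bit; its two sticky pins yield to 5 to 14 N of downward push, with a wiggle to less.
- keyhole (a point): centre of the slot's mouth, on the face, 46 mm above the table; axes as the switch's. A key that is fully home has its origin here.
- lock (a joint): turn of the plug, rad, clockwise from above: 0 at rest (slot along the switch's x axis), stop at 1.4. A spring returns it: 0.06 Nm at 0, 0.23 Nm at the stop. The key has about 0.13 rad of play in the plug before it carries it along.
- breaker_bar: bystander: chrome breaker bar, 443 mm, at the back of the table.
- battery: bystander: black battery pack, 67 x 121 x 84 mm, at the back left.
- oil_can: bystander: spray can, 59 mm across, 200 mm tall, at the left edge.
- c_clamp: bystander: rusty C-clamp, 169 x 103 x 34 mm, at the right edge.
- punch: bystander: steel punch, 140 mm, between the robot and the cradle.
- tape_roll: bystander: roll of black tape, 62 mm across, 19 mm high, between the cradle and the key switch.
There are look-alikes about, which are no part of the job. Leave any red or yellow look-alike of the key alone.

How it is judged (in metres and radians):
On the way, in this order (a step that is already met when the one before it is completed fails the run):
1. the rod is seated between both centres and let go (distance between rod and head_tip below 0.0765 m and distance between rod and tail_tip below 0.0765 m and angle between the y axis of rod and the y axis of bench, either way round below 0.06 rad and contact force between the fingers and rod below 0.5 N), for 0.2 s.
2. the key is fully home in the switch, not yet turned (z of key in the frame of keyhole between -0.004 and 0.003 m and horizontal distance between key and keyhole below 0.004 m and angle between key's own z axis and vertical below 0.12 rad and value of joint lock below 0.4 rad), for 0.1 s.
At the end, for the whole second after the job is handed in: Both tips at least 3.5 mm inside the rod's ends, rod aligned within 0.06 rad and untouched; key's collar within 3 mm of the face and 4 mm of the slot's centre, upright within 0.12 rad; plug turned beyond 1.2 rad (stop 1.4), the fingers holding the key with over 1 N (all of step 1 and z of key in the frame of keyhole between -0.004 and 0.003 m and horizontal distance between key and keyhole below 0.004 m and angle between key's own z axis and vertical below 0.12 rad and value of joint lock above 1.2 rad and contact force between the fingers and key above 1 N); the arm keeps its last pose, push and grip.
It fails at once if a bystander or the other key is pushed more than 30 mm away (distance of any of breaker_bar, battery, oil_can, c_clamp, punch, tape_roll, spare_key from where it was at the start of the episode above 0.03 m).
It also fails if it takes over 61 s, if anything falls off the work surface, if the arm or the gripper's body presses on something with over 40 N, if the wrist force passes 120 N, or if a joint passes its speed limit or range.

## Working session

There is one attempt and no reset: what is moved stays moved. The work goes in short steps, Python scripts to look and compute and a shell command to move; the robot and the scene stay as the last step left them, time stands still between calls to the robot, and variables do not carry over. Pictures are saved under pics/ and viewed, and the job is handed in when it is done.

```bash
ls; mkdir -p pics; cat > h.py <<'E'
import numpy as np, cv2
from bench import manip
def save(p,n,crop=None,scale=1):
    f=p["frame"][:,:,::-1]
    if crop: f=f[crop[1]:crop[3],crop[0]:crop[2]]
    if scale!=1: f=cv2.resize(f,None,fx=scale,fy=scale,interpolation=cv2.INTER_CUBIC)
    cv2.imwrite("pics/"+n+".png",f)
def ray(p,uv):
    K=np.array(p["intrinsics"]);d=np.array([(uv[0]-K[0,2])/K[0,0],(uv[1]-K[1,2])/K[1,1]])
    s=d.copy()
    for _ in range(30): s=d/(1+p["k1"]*(s@s))
    T=np.array(p["cam_to_world"]);return T[:3,3],T[:3,:3]@np.array([s[0],s[1],1])
def atz(p,uv,z):
    o,d=ray(p,uv);return o+d*(z-o[2])/d[2]
def proj(p,X):
    T=np.array(p["cam_to_world"]);K=np.array(p["intrinsics"]);c=T[:3,:3].T@(np.array(X,float)-T[:3,3])
    s=c[:2]/c[2];s=s*(1+p["k1"]*(s@s));return np.array([K[0,0]*s[0]+K[0,2],K[1,1]*s[1]+K[1,2]])
E
python3 - <<'E'
from h import *
np.set_printoptions(precision=1,suppress=True)
for c in ["scene","top","wrist"]:
    p=manip.snapshot(c); save(p,c+"0",scale=1.5); print(c,np.array(p["cam_to_world"]).round(2).tolist(),np.array(p["intrinsics"]).tolist(),p["k1"])
    for n in "bench tail_grip tail_tip head_tip rod cradle key_stand key spare_key switch keyhole punch tape_roll c_clamp oil_can battery breaker_bar".split():
        try: print(n,[(np.round(b["at"]).tolist(),round(b["score"],2)) for b in manip.boxes_of(p,n)])
        except Exception as e: print(n,e)
print(manip.get_state())
E
```

```text
pics
scene [[0.81, -0.36, 0.47, -102.63], [-0.59, -0.51, 0.63, -674.94], [0.01, -0.78, -0.62, 758.33], [0.0, 0.0, 0.0, 1.0]] [[418.09102959896, 0.0, 256.8283280950933], [0.0, 418.09102959896, 195.14515317114459], [0.0, 0.0, 1.0]] -0.03298286575671654
bench [([316.0, 193.0], 0.78)]
tail_grip [([343.0, 205.0], 0.71)]
tail_tip [([345.0, 206.0], 0.81)]
head_tip [([310.0, 194.0], 0.76), ([345.0, 205.0], 0.44)]
rod [([259.0, 203.0], 0.64)]
cradle [([255.0, 212.0], 0.63)]
key_stand [([216.0, 166.0], 0.83)]
key [([228.0, 174.0], 0.61), ([142.0, 185.0], 0.55), ([223.0, 151.0], 0.42)]
spare_key [([202.0, 156.0], 0.67), ([254.0, 199.0], 0.26), ([329.0, 268.0], 0.17)]
switch [([328.0, 267.0], 0.92)]
keyhole [([328.0, 270.0], 0.95)]
punch [([229.0, 214.0], 0.48), ([259.0, 143.0], 0.28)]
tape_roll [([290.0, 247.0], 0.58)]
c_clamp []
oil_can [([244.0, 113.0], 0.71), ([230.0, 212.0], 0.22)]
battery [([258.0, 142.0], 0.96)]
breaker_bar [([337.0, 191.0], 0.75)]
top [[-0.02, -0.98, 0.19, 159.9], [-1.0, 0.02, -0.02, 25.83], [0.01, -0.2, -0.98, 1472.35], [0.0, 0.0, 0.0, 1.0]] [[457.71841012930264, 0.0, 2
[... 1060 characters left out ...]
ch []
tail_grip []
tail_tip []
head_tip []
rod []
cradle []
key_stand [([85.0, 371.0], 0.71)]
key [([13.0, 252.0], 0.59)]
spare_key [([72.0, 374.0], 0.61)]
switch []
keyhole []
punch []
tape_roll [([86.0, 369.0], 0.49)]
c_clamp []
oil_can []
battery []
breaker_bar []
{'time_s': 2.7, 'joint_positions': array([72.6,  7.1, 94.6,  0. , 78.4, -4.7]), 'qvel': array([ 0. ,  0.1, -0.1,  0. , -0.1,  0. ]), 'tau': array([ -0. , -42.4, -36.6,  -0. ,   0. ,   0. ]), 'eef_pos': array([143. , 634.1, 219.4]), 'eef_rot': array([[ 0.2,  1. , -0. ],
       [ 1. , -0.2, -0. ],
       [-0. , -0. , -1. ]]), 'wrist_force': array([-0.1,  0.2, -0.8]), 'torque': array([ 0.,  0., -0.]), 'grip_width': 85.309441809585}
```

View pics/scene0.png

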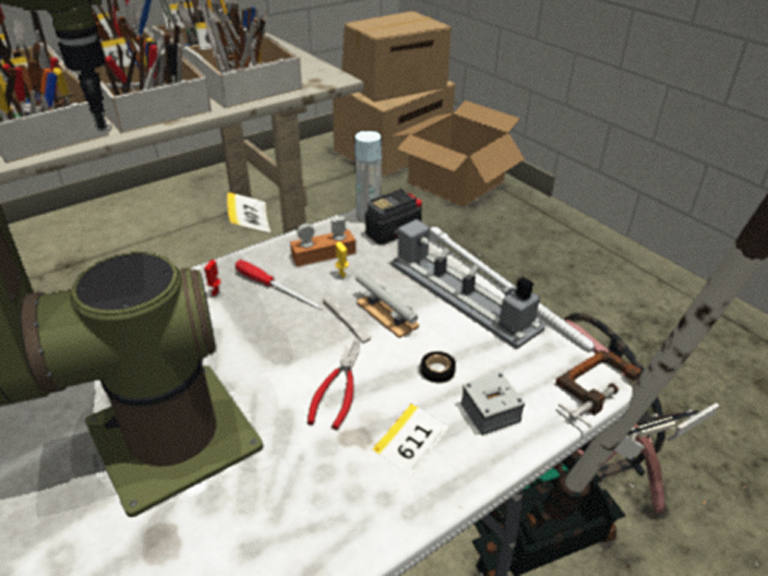

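View pics/top0.png

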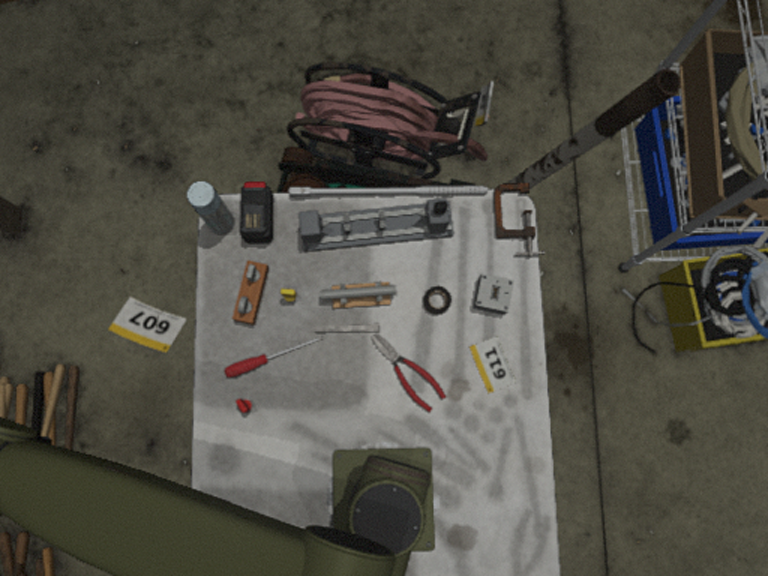

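View pics/wrist0.png

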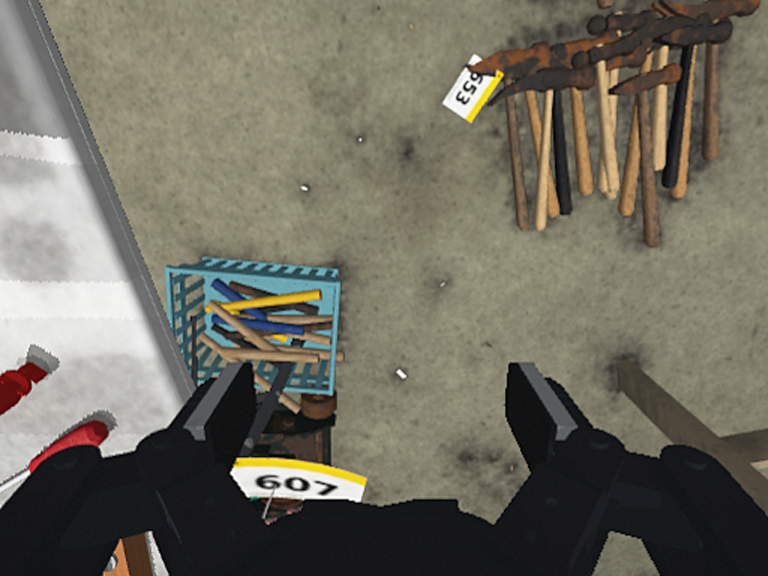

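```bash
python3 - <<'E'
from h import *
np.set_printoptions(precision=1,suppress=True)
import pickle
p=manip.snapshot("scene"); save(p,"s_stand",(130,130,260,200),6); save(p,"s_bench",(220,130,400,310),3.3)
t=manip.snapshot("top"); save(t,"t_all",(125,110,365,280),3.3)
pickle.dump((p,t),open("st.pkl","wb"))
E
```

```text
(no output)
```

View pics/s_stand.png

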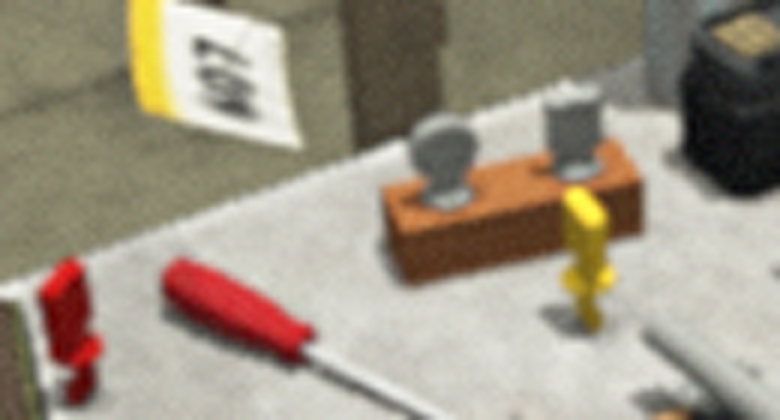

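View pics/s_bench.png

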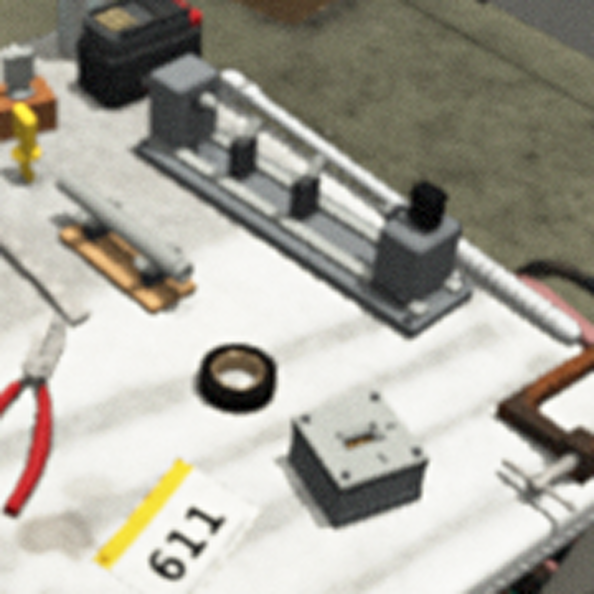

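View pics/t_all.png

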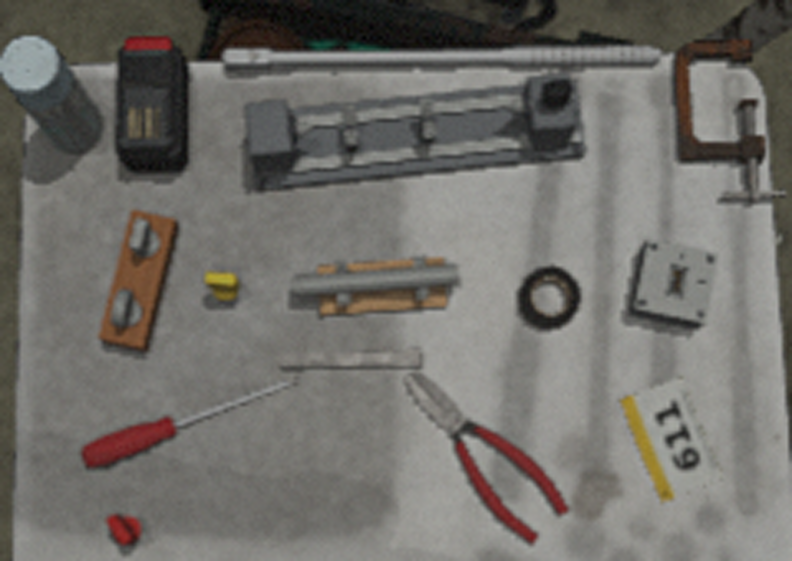

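```bash
python3 - <<'E'
from h import *
np.set_printoptions(precision=1,suppress=True)
import pickle
p,t=pickle.load(open("st.pkl","rb"))
c=lambda x,y:(125+x/3.3,110+y/3.3)
s=lambda x,y:(220+x/3.3,130+y/3.3)
def tt(n,x,y,z): print(n,atz(t,c(x,y),z))
def ss(n,x,y,z): print(n,atz(p,s(x,y),z))
tt("rodL",292,283,45);tt("rodR",457,272,45)
ss("rodL",62,188,45);ss("rodR",185,265,45)
tt("vrest1",351,130,72);tt("vrest2",429,120,72);ss("vrest1",243,145,72);ss("vrest2",306,188,72)
tt("grip",557,92,115);ss("grip",430,188,115)
tt("headfront",293,115,88)
tt("keyhole",677,283,46);ss("keyhole",360,436,46)
for q in [(648,243),(712,255),(700,325)]: tt("swcorner",*q,46)
tt("swc",638,0,46)
tt("key",143,238,82-10);print("key s",atz(p,(130+574/6,130+100/6),80))
tt("spare",124,308,72)
for q in [(135,212),(177,218),(147,351),(101,342)]: tt("stand",*q,36)
tt("tape",549,298,15);tt("yellow",222,285,40)
E
```

```text
rodL [425.1 123.6  45. ]
rodR [432.7 -35.1  45. ]
rodL [414.4 108.9  45. ]
rodR [437.4 -31.8  45. ]
vrest1 [568.6  64.2  72. ]
vrest2 [577.2 -11.1  72. ]
vrest1 [555.7  39.9  72. ]
vrest2 [558.8 -37.   72. ]
grip [ 589.5 -130.8  115. ]
grip [ 596.  -132.7  115. ]
headfront [579.8 118.7  88. ]
keyhole [ 417.4 -246.8   46. ]
keyhole [ 422.6 -247.4   46. ]
swcorner [ 457.3 -220.8   46. ]
swcorner [ 444.3 -282.4   46. ]
swcorner [ 376.1 -266.7   46. ]
swc [ 706. -224.   46.]
key [466.3 262.6  72. ]
key s [470.7 262.5  80. ]
spare [399.4 279.5  72. ]
stand [500.3 276.8  36. ]
stand [493.5 235.8  36. ]
stand [363.4 263.4  36. ]
stand [373.  307.6  36. ]
tape [ 410.7 -125.9   15. ]
yellow [425.5 191.3  40. ]
```

```bash
cat >> h.py <<'E'
def go(pos,yaw):
    """rows numbers for tool-down target with tool x at yaw deg; also for 2 equal yaw options"""
    from scipy.spatial.transform import Rotation as R
    s=manip.get_state();Rc=np.array(s["eef_rot"]);d=Rc.T@(np.array(pos,float)-s["eef_pos"])
    a=np.radians(yaw);x=np.array([np.cos(a),np.sin(a),0]);z=np.array([0,0,-1.]);Rt=np.c_[x,np.cross(z,x),z]
    w=R.from_matrix(Rc.T@Rt).as_rotvec(degrees=True)/8
    print("shift",d.round(1).tolist(),"turn",w.round(3).tolist(),"dist",np.linalg.norm(d).round())
def st():
    s=manip.get_state();print(round(s["time_s"],2),"pos",np.round(s["eef_pos"],1).tolist(),"yaw",round(float(np.degrees(np.arctan2(s["eef_rot"][1][0],s["eef_rot"][0][0]))),2),"tilt",np.round(np.array(s["eef_rot"])[:,2],3).tolist(),"F",np.round(s["wrist_force"],1).tolist(),"T",np.round(s["torque"],2).tolist(),"w",round(float(s["grip_width"]),1),"j",np.round(s["joint_positions"],0).tolist())
E
python3 -c "
from h import *
go((428,44,219),2.7);go((428,44,130),2.7);st()"
```

```text
shift [-512.9, 407.8, 0.4] turn [0.0, 0.0, 9.324] dist 655.0
shift [-512.9, 407.8, 89.4] turn [0.0, 0.0, 9.324] dist 661.0
2.8 pos [143.0, 634.1, 219.4] yaw 77.29 tilt [-0.0, -0.0, -1.0] F [0.5, -0.9, -0.2] T [0.02, -0.04, -0.05] w 85.5 j [73.0, 7.0, 95.0, 0.0, 78.0, -5.0]
```

```bash
python3 -m pendant '[-513,408,0,0,0,9.3,-513,408,0,0,0,9.3,-513,408,0,0,0,9.3,-513,408,0,0,0,9.3,-513,408,0,0,0,9.3,-513,408,0,0,0,9.3,-513,408,0,0,0,9.3,-513,408,0,0,0,9.3,-513,408,0,0,0,9.3,-513,408,0,0,0,9.3]' 1 40; python3 -c "
from h import *
go((428,44,130),2.7);st()"
```

```text
time_s: 3.8
eef_pos: [361.0, 182.1, 219.9]
eef_rot: [[0.999, 0.049, 0.002], [0.049, -0.999, 0.001], [0.002, -0.001, -1.0]]
wrist_force: [1.4, 0.9, 0.8]
grip_width: 85.8
shift [60.0, 141.3, 89.9] turn [-0.004, -0.012, 0.016] dist 178.0
3.8 pos [361.0, 182.1, 219.9] yaw 2.83 tilt [0.002, 0.001, -1.0] F [1.4, 0.9, 0.8] T [-0.02, -0.01, 0.02] w 85.8 j [19.0, -27.0, 124.0, 0.0, 83.0, 16.0]
```

```bash
python3 -m pendant '[60,141,20,0,0,0,60,141,50,0,0,0,60,141,90,0,0,0,60,141,90,0,0,0,60,141,90,0,0,0,60,141,90,0,0,0]'; python3 -c "
from h import *
st();p=manip.snapshot('wrist');save(p,'w1',scale=1.5);import pickle;pickle.dump(p,open('w1.pkl','wb'))"
```

```text
time_s: 4.4
eef_pos: [427.3, 45.9, 129.2]
eef_rot: [[0.999, 0.049, -0.001], [0.049, -0.999, 0.0], [-0.001, -0.0, -1.0]]
wrist_force: [0.1, 0.0, 1.1]
grip_width: 85.5
4.4 pos [427.3, 45.9, 129.2] yaw 2.81 tilt [-0.001, 0.0, -1.0] F [0.1, 0.0, 1.1] T [0.04, -0.02, 0.02] w 85.5 j [-1.0, -18.0, 127.0, 0.0, 71.0, -4.0]
```

View pics/w1.png

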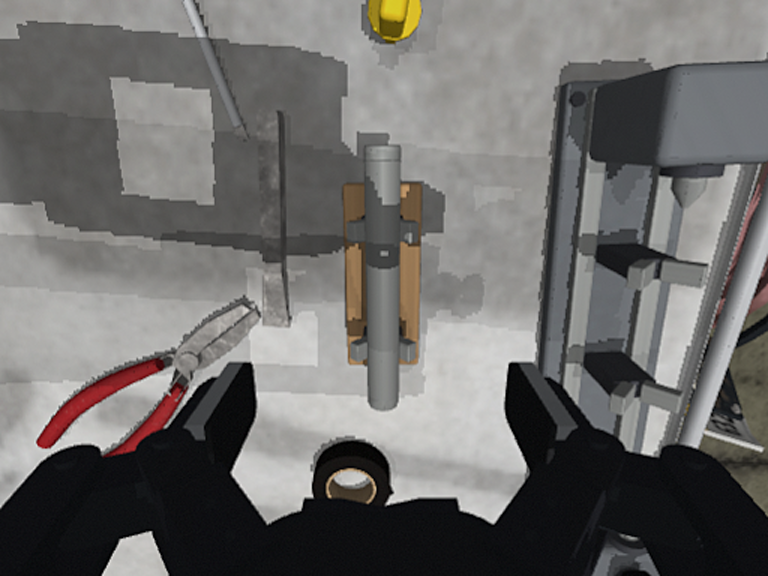

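```bash
python3 - <<'E'
from h import *
import pickle
np.set_printoptions(precision=1,suppress=True)
p=pickle.load(open("w1.pkl","rb"))
print(p["cam_to_world"])
g=lambda x,y,z:print((x,y),atz(p,(x/1.5,y/1.5),z))
g(382,147,45);g(382.5,163,45);g(383.5,408,45);g(383.5,404,50)
print("edges");g(364.5,170,40);g(401,170,40);g(368.5,390,40);g(399,390,40)
print("bench")
g(643,270,72);g(690,270,72);g(628,398,72);g(668,395,72); g(684,204,70); g(590,160,88)
g(380,15,40)
pp=proj(p,(427.3,45.9,40))*1.5;print(pp)
E
```

```text
[[  1.    0.    0.  424.2]
 [  0.   -1.   -0.3 124.7]
 [ -0.    0.3  -1.  283.1]
 [  0.    0.    0.    1. ]]
(382, 147) [425.3 123.   45. ]
(382.5, 163) [426.  114.9  45. ]
(383.5, 408) [434.2 -35.7  45. ]
(383.5, 404) [433.9 -29.5  50. ]
edges
(364.5, 170) [416.4 110.5  40. ]
(401, 170) [436.3 111.5  40. ]
(368.5, 390) [424.1 -26.2  40. ]
(399, 390) [443.7 -25.3  40. ]
bench
(643, 270) [560.7  70.   72. ]
(690, 270) [584.6  71.1  72. ]
(628, 398) [569.8  -4.4  72. ]
(668, 395) [591.8  -1.5  72. ]
(684, 204) [574.2 103.7  70. ]
(590, 160) [515.7 122.3  88. ]
(380, 15) [421.3 185.   40. ]
[378.8 283.5]
```

```bash
python3 -m pendant '[0,0,0,0,0,0,0,0,0,0,0,0]' 0.5; python3 -c "
from h import *
go((430,43.5,41),3.14);st()"
```

```text
time_s: 4.65
eef_pos: [428.3, 46.9, 131.0]
eef_rot: [[0.999, 0.052, 0.003], [0.052, -0.999, 0.0], [0.003, 0.0, -1.0]]
wrist_force: [-0.1, 0.2, -0.3]
grip_width: 59.1
shift [1.3, 3.5, 90.0] turn [0.001, -0.021, -0.019] dist 90.0
4.65 pos [428.3, 46.9, 131.0] yaw 2.99 tilt [0.003, 0.0, -1.0] F [-0.1, 0.2, -0.3] T [-0.03, -0.01, 0.06] w 59.1 j [-1.0, -18.0, 127.0, 0.0, 71.0, -4.0]
```

```bash
python3 -m pendant '[2,3,45,0,0,0,2,3,75,0,0,0,2,3,89,0,0,0,2,3,89,0,0,0]'; python3 -c "
from h import *
st();p=manip.snapshot('wrist');save(p,'w2',scale=1.5)"
```

```text
time_s: 5.05
eef_pos: [427.9, 43.8, 38.7]
eef_rot: [[0.999, 0.052, -0.004], [0.052, -0.999, 0.0], [-0.004, -0.0, -1.0]]
wrist_force: [-0.9, -0.4, 0.7]
grip_width: 42.9
5.05 pos [427.9, 43.8, 38.7] yaw 2.96 tilt [-0.004, 0.0, -1.0] F [-0.9, -0.4, 0.7] T [-0.01, 0.03, -0.01] w 42.9 j [-1.0, -11.0, 130.0, 0.0, 60.0, -4.0]
```

View pics/w2.png

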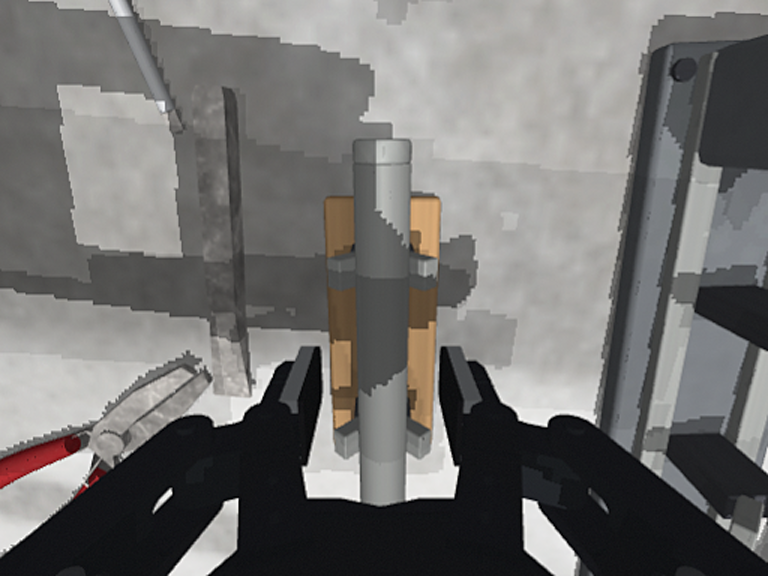

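```bash
python3 - <<'E'
from h import *
np.set_printoptions(precision=1,suppress=True)
p=manip.snapshot('wrist')
for y in (121,82,55,44,33,6,-36): print(y,proj(p,(428,y,50))*1.5,proj(p,(428,y,40))*1.5)
for r in (140,163,265,435,500): print(r,atz(p,(384/1.5,r/1.5),50))
E
```

```text
121 [386.1 148.9] [385.6 148.5]
82 [379.8 266.6] [379.8 259.2]
55 [376.1 337.7] [376.3 326.6]
44 [374.6 364.5] [374.9 352.2]
33 [373.3 390.3] [373.6 376.8]
6 [370.2 449.3] [370.7 433.4]
-36 [365.9 530.7] [366.5 511.8]
140 [427.2 123.7  50. ]
163 [427.6 116.6  50. ]
265 [429.4  82.6  50. ]
435 [433.2  13.1  50. ]
500 [434.9 -19.1  50. ]
```

```bash
python3 -m pendant '[2,0,0,0,0,0,2,0,0,0,0,0,2,0,0,0,0,0,2,0,0,0,0,0,2,0,0,0,0,0]' 0 60; python3 -c "
from h import *
st()"
```

```text
time_s: 5.65
eef_pos: [431.8, 43.2, 40.7]
eef_rot: [[0.999, 0.05, 0.0], [0.05, -0.999, 0.0], [0.0, 0.0, -1.0]]
wrist_force: [-0.5, -0.3, 0.8]
grip_width: -0.0
5.65 pos [431.8, 43.2, 40.7] yaw 2.89 tilt [0.0, 0.0, -1.0] F [-0.5, -0.3, 0.8] T [0.01, 0.01, -0.06] w -0.0 j [-1.0, -10.0, 130.0, 0.0, 60.0, -4.0]
```

```bash
python3 -c "
from h import *
p=manip.snapshot('wrist');save(p,'w3',scale=1.5);p=manip.snapshot('scene');save(p,'s3',(220,130,350,240),5)"
```

```text
(no output)
```

View pics/w3.png

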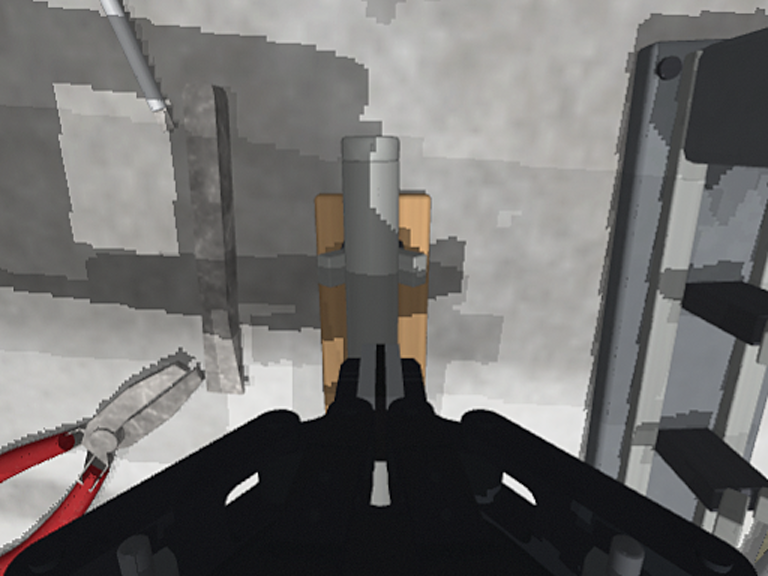

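View pics/s3.png

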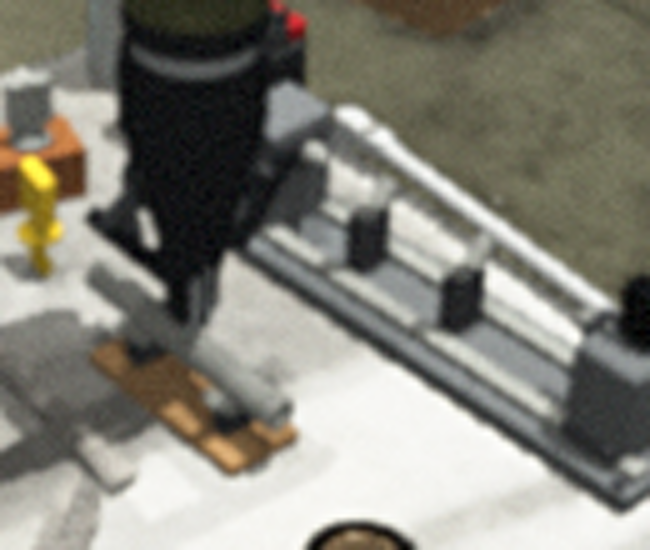

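```bash
python3 -c "
from h import *
p=manip.snapshot('scene');st()
for z in (21,40,50,60,75,95): print(z,(proj(p,(431,43.5,z))-[220,130])*5)
print(p['cam_to_world'])
save(p,'s3b',(245,155,285,215),10)
print((proj(p,(431,43.5,50))-[245,155])*10,(proj(p,(431,43.5,21))-[245,155])*10)
"
```

```text
5.8 pos [431.7, 43.2, 40.4] yaw 2.89 tilt [-0.0, -0.0, -1.0] F [-0.5, 0.5, 0.6] T [-0.04, -0.01, 0.03] w -0.2 j [-1.0, -10.0, 130.0, -0.0, 60.0, -4.0]
21 [185.74515325 367.01641921]
40 [186.10264613 340.30090211]
50 [186.2937606  326.01816525]
60 [186.4869578  311.57927419]
75 [186.78072969 289.62280599]
95 [187.18002257 259.77783342]
[[ 8.08141323e-01 -3.59217871e-01  4.66765598e-01 -1.02629993e+02]
 [-5.88906221e-01 -5.06063888e-01  6.30149826e-01 -6.74941797e+02]
 [ 9.85213419e-03 -7.84131278e-01 -6.20516779e-01  7.58333589e+02]
 [ 0.00000000e+00  0.00000000e+00  0.00000000e+00  1.00000000e+00]]
[122.58752121 402.0363305 ] [121.4903065  484.03283841]
```

View pics/s3b.png

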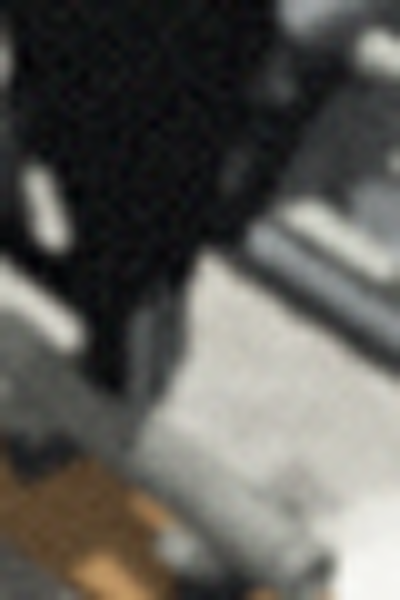

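```bash
python3 - <<'E'
from h import *
import pickle
p=manip.snapshot('wrist');s=manip.get_state()
T=np.array(p["cam_to_world"]);R=np.array(s["eef_rot"])
Rct=R.T@T[:3,:3]; oc=R.T@(T[:3,3]-s["eef_pos"]);print(Rct.round(3),oc.round(1))
def r(uv):
    o,d=ray(p,uv);return R.T@d
for l,rr,g in [((250,365),(510,365),85.4),((318,347),(443,347),42.9)]:
    a=r(np.array(l)/1.5);b=r(np.array(rr)/1.5);k=g/abs(b[0]-a[0])
    print("tip L",oc+k*a,"R",oc+k*b)
E
```

```text
[[ 1.    -0.001  0.001]
 [ 0.001  0.952  0.306]
 [-0.001 -0.306  0.952]] [   0.5  -79.  -153.9]
tip L [-42.02427483  -9.63794044 -26.98587005] R [ 43.37572517  -9.57421634 -27.07656951]
tip L [-20.58991773 -12.38599147 -19.41068928] R [ 22.31008227 -12.35396004 -19.45625788]
```

```bash
python3 -m pendant '[-1,0,-3,0,0,0,-1,0,-3,0,0,0,-1,0,-3,0,0,0,-1,0,10,0,0,0,-1,0,20,0,0,0,-1,0,20,0,0,0]' 0.5; python3 -c "
from h import *
st();p=manip.snapshot('wrist');save(p,'w4',scale=1.5);p=manip.snapshot('scene');save(p,'s4',(245,155,285,215),10)"
```

```text
time_s: 6.45
eef_pos: [428.6, 43.3, 17.9]
eef_rot: [[0.999, 0.05, -0.005], [0.05, -0.999, 0.0], [-0.005, -0.0, -1.0]]
wrist_force: [-0.2, -0.3, 0.2]
grip_width: 42.9
6.45 pos [428.6, 43.3, 17.9] yaw 2.89 tilt [-0.005, 0.0, -1.0] F [-0.2, -0.3, 0.2] T [0.01, -0.01, 0.02] w 42.9 j [-1.0, -8.0, 131.0, -0.0, 58.0, -4.0]
```

View pics/w4.png

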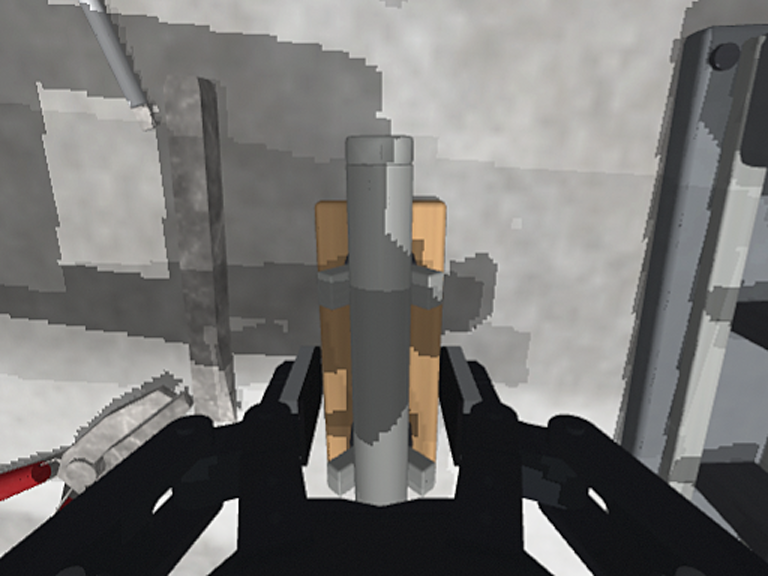

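View pics/s4.png

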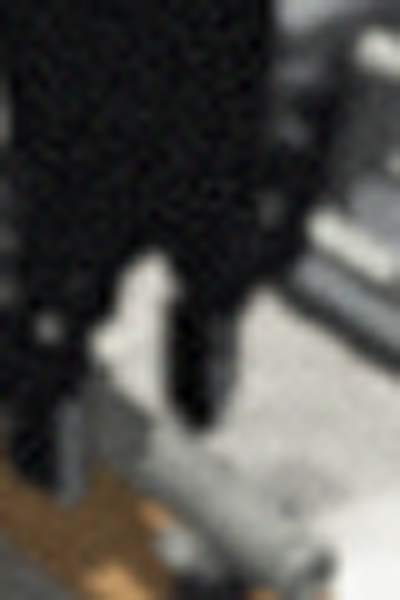

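```bash
python3 -m pendant '[0,0,10,0,0,0,0,0,10,0,0,0]'; python3 -m pendant '[0,0,0,0,0,0,0,0,0,0,0,0,0,0,0,0,0,0,0,0,0,0,0,0,0,0,0,0,0,0]' 0 60; python3 -c "
from h import *
st()"
```

```text
time_s: 6.75
eef_pos: [429.8, 43.2, 9.2]
eef_rot: [[0.999, 0.05, -0.002], [0.05, -0.999, 0.0], [-0.002, -0.0, -1.0]]
wrist_force: [-0.0, -0.5, -0.0]
grip_width: 42.7
time_s: 7.25
eef_pos: [428.6, 43.1, 10.4]
eef_rot: [[0.999, 0.051, -0.006], [0.051, -0.999, -0.0], [-0.006, 0.0, -1.0]]
wrist_force: [-7.8, -0.3, 6.8]
grip_width: 18.2
7.25 pos [428.6, 43.1, 10.4] yaw 2.92 tilt [-0.006, -0.0, -1.0] F [-7.8, -0.3, 6.8] T [-0.12, 1.24, 0.04] w 18.2 j [-1.0, -7.0, 131.0, -0.0, 57.0, -4.0]
```

```bash
python3 -m pendant '[0,0,-20,0,0,0,0,0,-60,0,0,0,0,0,-110,0,0,0,0,0,-150,0,0,0,0,0,-150,0,0,0]' ; python3 -c "
from h import *
st();p=manip.snapshot('wrist');save(p,'w5',scale=1.5);import pickle;pickle.dump(p,open('w5.pkl','wb'));p=manip.snapshot('scene');save(p,'s5',(220,100,350,210),5)"
```

```text
time_s: 7.75
eef_pos: [434.7, 43.1, 167.3]
eef_rot: [[0.999, 0.05, 0.013], [0.05, -0.999, -0.0], [0.013, 0.001, -1.0]]
wrist_force: [1.3, 0.3, -2.5]
grip_width: 17.8
7.75 pos [434.7, 43.1, 167.3] yaw 2.89 tilt [0.013, -0.0, -1.0] F [1.3, 0.3, -2.5] T [0.04, -0.06, 0.02] w 17.8 j [-1.0, -20.0, 124.0, -0.0, 75.0, -4.0]
```

View pics/w5.png

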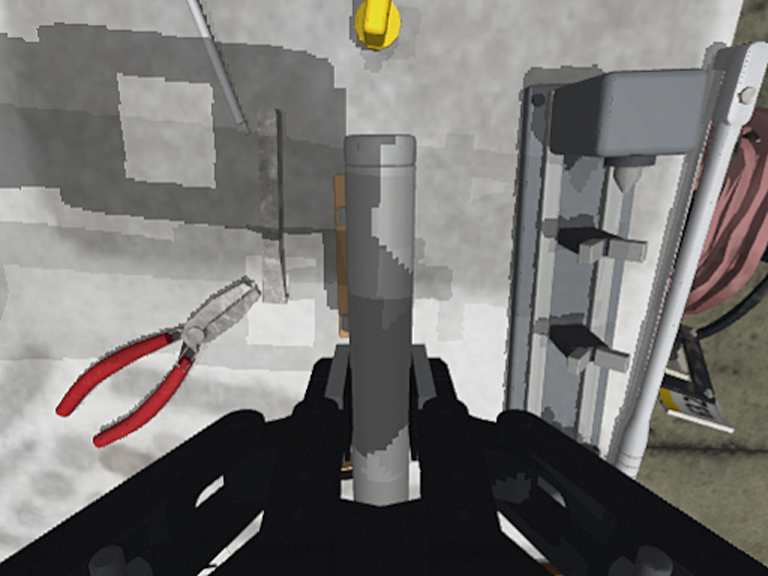

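View pics/s5.png

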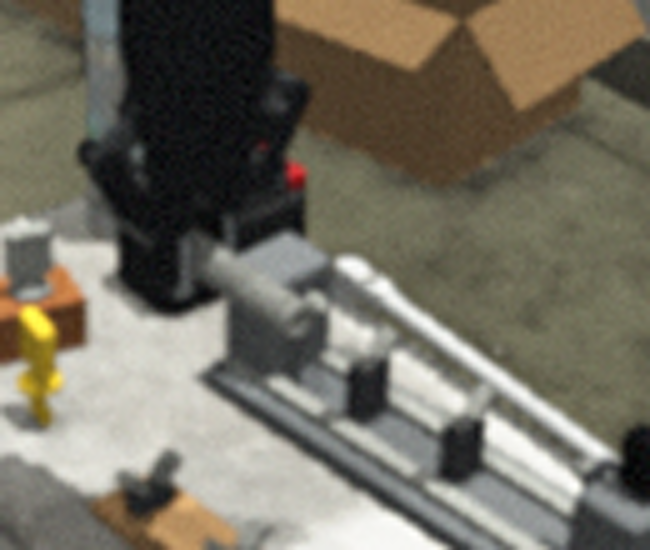

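```bash
python3 -c "
from h import *
go((480,5,165),5.5)"; python3 -m pendant '[45,40,0,0,0,0,45,40,0,0,0,-0.33,45,40,0,0,0,-0.33,45,40,0,0,0,-0.33,45,40,0,0,0,-0.33,45,40,0,0,0,-0.33]' ; python3 -c "
from h import *
st();p=manip.snapshot('wrist');save(p,'w6',scale=1.5);import pickle;pickle.dump(p,open('w6.pkl','wb'));save(p,'w6c',(300,20,512,300),2.1*1.3)"
```

```text
shift [47.4, 40.7, -4.5] turn [0.001, -0.006, -0.326] dist 63.0
time_s: 8.45
eef_pos: [476.8, 6.1, 159.6]
eef_rot: [[0.995, 0.097, -0.001], [0.097, -0.995, 0.0], [-0.001, -0.0, -1.0]]
wrist_force: [-0.2, 0.1, -4.3]
grip_width: 17.9
8.45 pos [476.8, 6.1, 159.6] yaw 5.56 tilt [-0.001, 0.0, -1.0] F [-0.2, 0.1, -4.3] T [0.02, -0.05, -0.01] w 17.9 j [-6.0, -13.0, 120.0, 0.0, 73.0, -11.0]
```

View pics/w6.png

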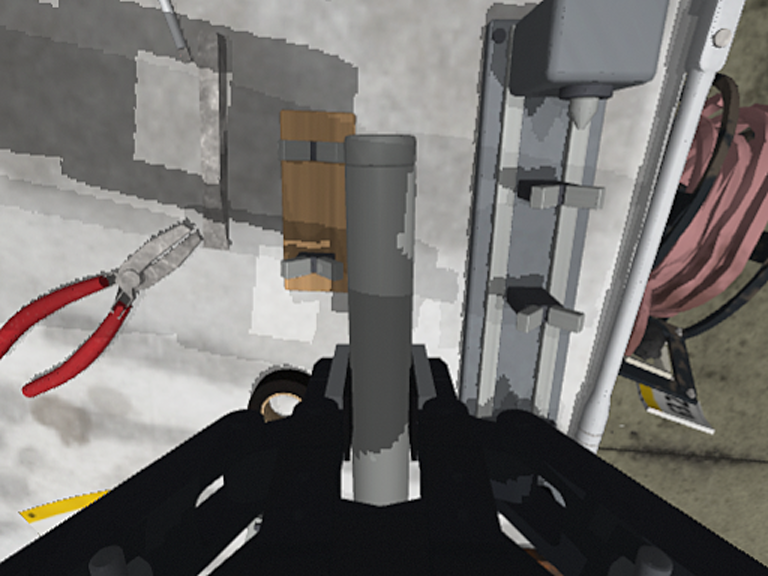

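```bash
python3 - <<'E'
from h import *
import pickle
p=pickle.load(open("w6.pkl","rb"))
save(p,"w6r",(310,50,420,230),3.3)
save(p,"w6rod",(215,75,295,345),2.2)
E
```

```text
(no output)
```

View pics/w6r.png

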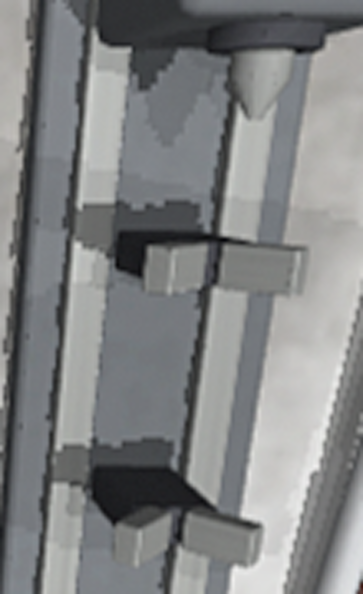

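```bash
python3 - <<'E'
from h import *
import pickle
from scipy.optimize import least_squares
np.set_printoptions(precision=2,suppress=True)
p=pickle.load(open("w6.pkl","rb"))
P=[(-22,38,72),(22,38,72),(-22,-38,72),(22,-38,72),(0,74.3,70)]
U=np.array([(146,268),(304,270),(116,549),(260,546),(258,118)])/3.3+[310,50]
W=np.array([1,1,1,1,1.])
def T(v,X):
    c,s=np.cos(v[2]),np.sin(v[2]);X=np.array(X,float);return np.array([c*X[0]-s*X[1]+v[0],s*X[0]+c*X[1]+v[1],X[2]+(v[3] if len(v)>3 else 0)])
for v0 in ([575,33,.1],[575,33,.1,0]):
    f=lambda v:np.ravel([(proj(p,T(v,X))-u) for X,u in zip(P,U)])
    r=least_squares(f,v0);print(r.x,np.degrees(r.x[2]),r.fun)
    for X in [(0,74.3,70),(0,-12,70),(0,-160,100)]: print(X,T(r.x,X))
# rod in hand: ends
for q in [(346,150),(415,150),(380,135),(380,163),(353,480),(407,480),(380,505)]: print(q,atz(p,(q[0]/1.5,q[1]/1.5),159.6+31))
E
```

```text
[579.6   28.54   0.07] 4.103993934332347 [-0.93 -0.24  4.1   0.49 -2.77 -0.67  1.84  1.34 -2.23 -0.51]
(0, 74.3, 70) [574.28 102.65  70.  ]
(0, -12, 70) [580.46  16.57  70.  ]
(0, -160, 100) [ 591.05 -131.05  100.  ]
[581.74  27.91   0.07  -4.88] 4.008252295156139 [-0.42  0.05  3.53  0.84 -2.24 -1.96  1.47  0.1  -2.31  0.79]
(0, 74.3, 70) [576.54 102.03  65.12]
(0, -12, 70) [582.57  15.94  65.12]
(0, -160, 100) [ 592.92 -131.7    95.12]
(346, 150) [460.85  82.07 190.6 ]
(415, 150) [479.53  83.87 190.6 ]
(380, 135) [469.68  86.8  190.6 ]
(380, 163) [470.38  79.56 190.6 ]
(353, 480) [471.27 -27.93 190.6 ]
(407, 480) [490.09 -26.11 190.6 ]
(380, 505) [481.74 -37.99 190.6 ]
```

View pics/w6rod.png

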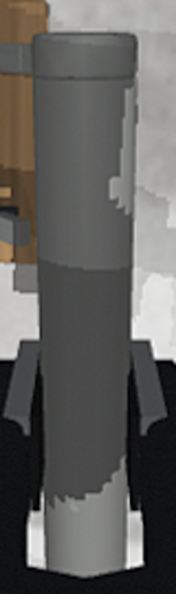

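```bash
python3 - <<'E'
from h import *
import pickle
from scipy.optimize import least_squares
np.set_printoptions(precision=2,suppress=True)
p=pickle.load(open("w6.pkl","rb"))
U=np.array([(146,268),(304,270),(116,549),(260,546),(258,118)])/3.3+[310,50]
def T(v,X):
    c,s=np.cos(v[2]),np.sin(v[2]);X=np.array(X,float);return np.array([c*X[0]-s*X[1]+v[0],s*X[0]+c*X[1]+v[1],X[2]])
def f(v):
    h=v[3];P=[(-h,38,72),(h,38,72),(-h,-38,72),(h,-38,72),(0,74.3,70)]
    return np.ravel([(proj(p,T(v,X))-u) for X,u in zip(P,U)])
r=least_squares(f,[575,33,.1,20]);print(r.x,np.degrees(r.x[2]),r.fun)
for X in [(0,74.3,70),(0,-12,70),(0,-160,100),(40,-167,20),(40,167,20),(-40,167,20),(-40,-167,20)]: print(X,T(r.x,X))
t,_=0,0
s,t=pickle.load(open("st.pkl","rb"))
# check against top/scene
c=lambda x,y:(125+x/3.3,110+y/3.3)
for n,X,q in [("tip",(0,74.3,70),None),("headTopFrontL",(-27,95,88),(295,163)),("headTopFR",(27,95,88),(292,100)),("baseSE",(-40,-167.5,20),(582,155)),("baseSW",(-40,167.5,20),(247,188)),("baseNE",(40,-167.5,20),None)]:
    print(n,(proj(t,T(r.x,X))-[125,110])*3.3,q,(proj(p,T(r.x,X))-[310,50])*3.3,"w6",(proj(p,T(r.x,X)))*1.5)
E
```

```text
[579.62  28.59   0.07  19.89] 4.198935583500231 [ 1.57 -0.19  1.53  0.33 -0.35 -0.63 -0.36  1.21 -2.35 -0.58]
(0, 74.3, 70) [574.18 102.69  70.  ]
(0, -12, 70) [580.5   16.62  70.  ]
(0, -160, 100) [ 591.33 -130.98  100.  ]
(40, -167, 20) [ 631.74 -135.03   20.  ]
(40, 167, 20) [607.28 198.07  20.  ]
(-40, 167, 20) [527.5  192.21  20.  ]
(-40, -167, 20) [ 551.95 -140.89   20.  ]
tip [310.99 125.76] None [250.25 116.1 ] w6 [578.75 127.77]
headTopFrontL [290.45 149.63] (295, 163) [178.     8.76] w6 [545.91  78.98]
headTopFR [286.    95.26] (292, 100) [426.03  15.2 ] w6 [658.65  81.91]
baseSE [559.37 157.  ] (582, 155) [-24.39 813.79] w6 [453.91 444.9 ]
baseSW [223.25 187.25] (247, 188) [  72.   -259.21] w6 [497.73 -42.82]
baseNE [550.29  80.47] None [191.85 817.92] w6 [552.21 446.78]
```

```bash
python3 -c "
from h import *
go((579,15,90),4.2)"; python3 -m pendant '[102,1,0,0,0,0.17,102,1,0,0,0,0.17,102,1,20,0,0,0.17,102,1,70,0,0,0.17,102,1,70,0,0,0.17,102,1,70,0,0,0.17,102,1,70,0,0,0.17]' ; python3 -c "
from h import *
st();p=manip.snapshot('wrist');save(p,'w7',scale=1.5);import pickle;pickle.dump(p,open('w7.pkl','wb'))"
```

```text
shift [102.4, 1.0, 70.0] turn [-0.001, 0.004, 0.17] dist 124.0
time_s: 9.2
eef_pos: [580.9, 14.4, 93.2]
eef_rot: [[0.997, 0.073, 0.004], [0.073, -0.997, -0.0], [0.004, 0.001, -1.0]]
wrist_force: [0.2, 0.7, -3.4]
grip_width: 18.2
9.2 pos [580.9, 14.4, 93.2] yaw 4.18 tilt [0.004, -0.0, -1.0] F [0.2, 0.7, -3.4] T [-0.02, 0.01, 0.01] w 18.2 j [-4.0, 5.0, 110.0, -0.0, 65.0, -8.0]
```

View pics/w7.png

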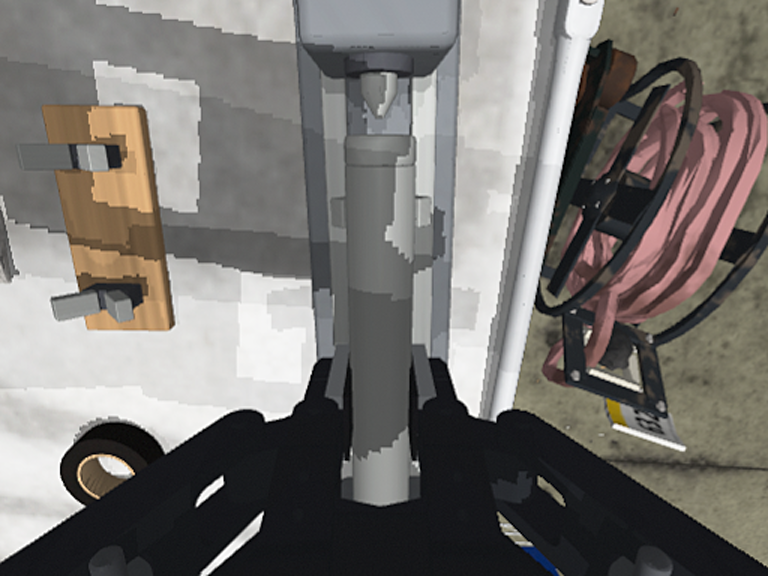

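```bash
python3 -c "
from h import *
import pickle
p=pickle.load(open('w7.pkl','rb'))
print(atz(p,(379.5/1.5,116/1.5),70),atz(p,(380/1.5,137/1.5),93+31),atz(p,(331/1.5,212/1.5),72),atz(p,(431/1.5,212/1.5),72))
st()"
```

```text
[575.07337369 103.0868268   70.        ] [575.56170065  94.80631504 124.        ] [558.14828511  65.39773473  72.        ] [598.44937697  68.28198785  72.        ]
9.25 pos [581.3, 14.4, 93.7] yaw 4.18 tilt [0.005, -0.0, -1.0] F [0.7, 0.6, -3.8] T [-0.03, 0.01, 0.03] w 18.2 j [-4.0, 5.0, 110.0, 0.0, 65.0, -8.0]
```

```bash
python3 -m pendant '[0,0,35,0,0,0,0,0,48,0,0,0,0,0,50,0,0,0,0,0,50,0,0,0,0,0,50,0,0,0]' ; python3 -c "
from h import *
st();p=manip.snapshot('wrist');save(p,'w8',scale=1.5)"
```

```text
time_s: 9.75
eef_pos: [580.6, 14.3, 42.0]
eef_rot: [[0.997, 0.073, 0.003], [0.073, -0.997, -0.0], [0.003, 0.0, -1.0]]
wrist_force: [2.6, 0.6, -2.1]
grip_width: 18.0
9.75 pos [580.6, 14.3, 42.0] yaw 4.18 tilt [0.003, -0.0, -1.0] F [2.6, 0.6, -2.1] T [0.06, -0.46, 0.09] w 18.0 j [-4.0, 8.0, 111.0, 0.0, 60.0, -8.0]
```

View pics/w8.png

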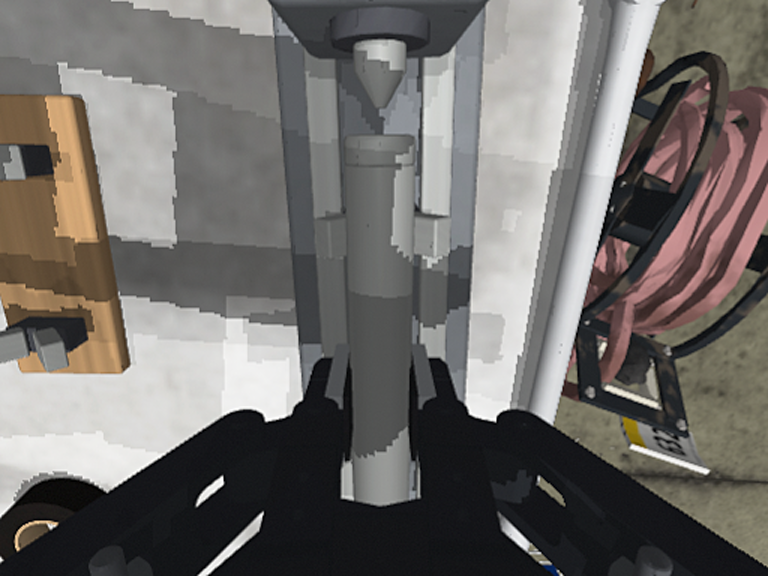

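```bash
python3 -m pendant '[0.5,0,1.5,0,0,0,0.5,0,1.5,0,0,0]' ; python3 -c "
from h import *
st()"; python3 -m pendant '[0.5,0,1.5,0,0,0,0.5,0,1.5,0,0,0,0.5,0,1.5,0,0,0]' 0.5;python3 -c "
from h import *
st();p=manip.snapshot('wrist');save(p,'w9',scale=1.5)"
```

```text
time_s: 10.0
eef_pos: [581.4, 14.3, 40.9]
eef_rot: [[0.997, 0.073, 0.003], [0.073, -0.997, -0.0], [0.003, 0.001, -1.0]]
wrist_force: [1.4, 1.6, 6.0]
grip_width: 18.1
10.0 pos [581.4, 14.3, 40.9] yaw 4.19 tilt [0.003, -0.0, -1.0] F [1.4, 1.6, 6.0] T [0.04, -0.26, 0.21] w 18.1 j [-4.0, 9.0, 111.0, -0.0, 60.0, -8.0]
time_s: 10.3
eef_pos: [579.3, 14.5, 36.5]
eef_rot: [[0.997, 0.073, -0.002], [0.073, -0.997, 0.0], [-0.002, -0.0, -1.0]]
wrist_force: [-0.2, -0.4, -0.1]
grip_width: 42.9
10.3 pos [579.3, 14.5, 36.5] yaw 4.17 tilt [-0.002, 0.0, -1.0] F [-0.2, -0.4, -0.1] T [0.02, 0.02, 0.04] w 42.9 j [-4.0, 9.0, 111.0, -0.0, 60.0, -8.0]
```

View pics/w9.png

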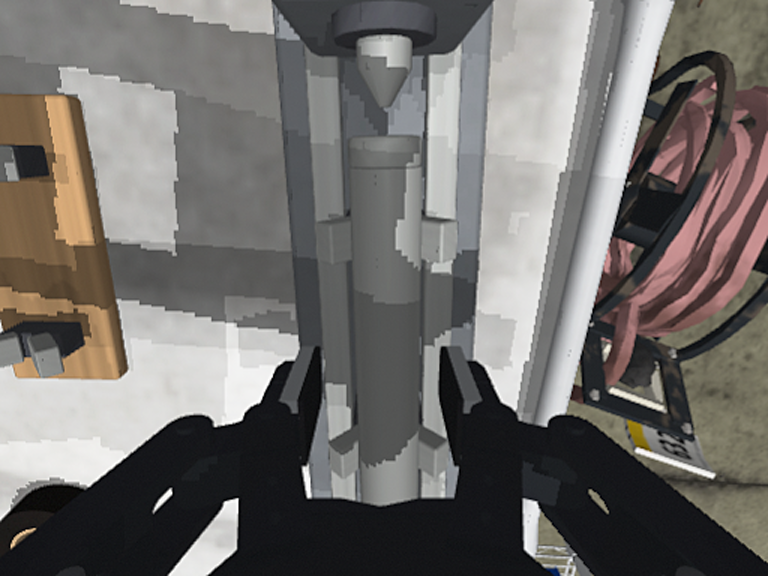

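```bash
python3 -m pendant '[0,0,-50,0,0,0,0,0,-90,0,0,0,0,0,-90,0,0,0,0,100,-90,0,0,0,0,146,-90,0,0,0,0,146,-90,0,0,0,0,146,-90,0,0,0]' ; python3 -c "
from h import *
st();p=manip.snapshot('wrist');save(p,'w10',scale=1.5);import pickle;pickle.dump(p,open('w10.pkl','wb'))
print(proj(p,(591,-131,115))*1.5)"
```

```text
time_s: 11.05
eef_pos: [590.5, -135.8, 126.7]
eef_rot: [[0.998, 0.067, -0.001], [0.067, -0.998, -0.001], [-0.001, 0.001, -1.0]]
wrist_force: [-0.4, 0.7, -0.2]
grip_width: 42.5
11.05 pos [590.5, -135.8, 126.7] yaw 3.86 tilt [-0.001, -0.001, -1.0] F [-0.4, 0.7, -0.2] T [0.03, -0.06, -0.07] w 42.5 j [-18.0, 6.0, 105.0, -0.0, 69.0, -22.0]
[380.1895377  330.02623804]
```

View pics/w10.png

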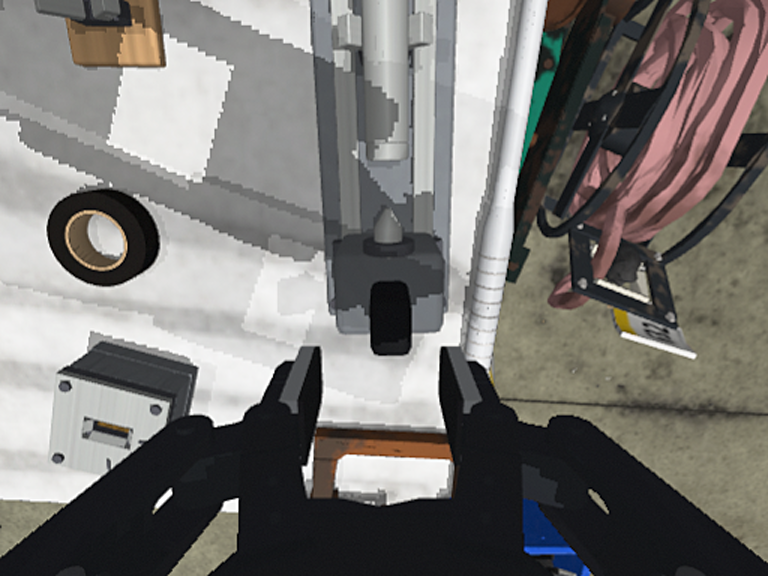

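```bash
python3 -c "
from h import *
import pickle
p=pickle.load(open('w10.pkl','rb'))
a=lambda x,y,z:print((x,y),atz(p,(x/1.5,y/1.5),z))
a(391,354,115);a(371,345,115);a(411,345,115);a(387,207,70);a(371,285,81);a(403,285,81)
save(p,'w10c',(210,130,310,250),5)"
```

```text
(391, 354) [ 596.32489625 -141.77135902  115.        ]
(371, 345) [ 587.59106292 -138.12731414  115.        ]
(411, 345) [ 604.43107153 -137.00561831  115.        ]
(387, 207) [591.3467311  -86.17004733  70.        ]
(371, 285) [ 586.00516505 -122.76239395   81.        ]
(403, 285) [ 601.51702651 -121.72871948   81.        ]
```

View pics/w10c.png

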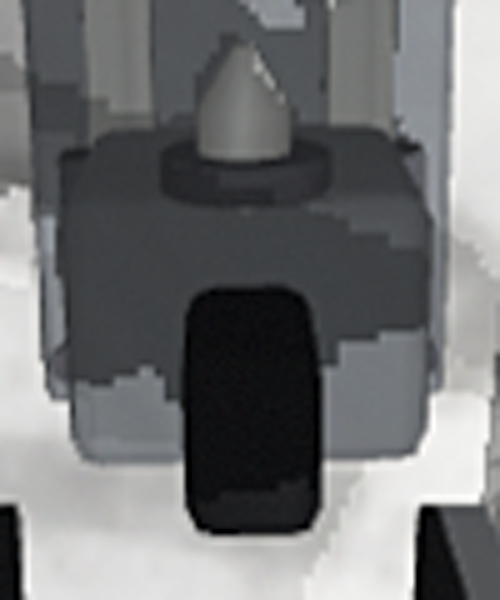

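```bash
python3 -c "
from h import *
go((594.5,-130.5,72),4.6)"; python3 -m pendant '[4.5,-5,0,0,0,-0.1,4.5,-5,20,0,0,-0.1,4.5,-5,45,0,0,-0.1,4.5,-5,55,0,0,-0.1,4.5,-5,55,0,0,-0.1]' ; python3 -c "
from h import *
st();p=manip.snapshot('wrist');save(p,'w11',scale=1.5)"
```

```text
shift [4.4, -2.6, 54.5] turn [-0.004, 0.01, -0.084] dist 55.0
time_s: 11.6
eef_pos: [593.5, -123.8, 70.0]
eef_rot: [[0.996, 0.089, -0.005], [0.089, -0.996, 0.002], [-0.004, -0.002, -1.0]]
wrist_force: [-0.5, -0.5, 0.6]
grip_width: 42.6
11.6 pos [593.5, -123.8, 70.0] yaw 5.09 tilt [-0.005, 0.002, -1.0] F [-0.5, -0.5, 0.6] T [0.01, -0.0, -0.03] w 42.6 j [-17.0, 10.0, 107.0, 0.0, 64.0, -22.0]
```

View pics/w11.png

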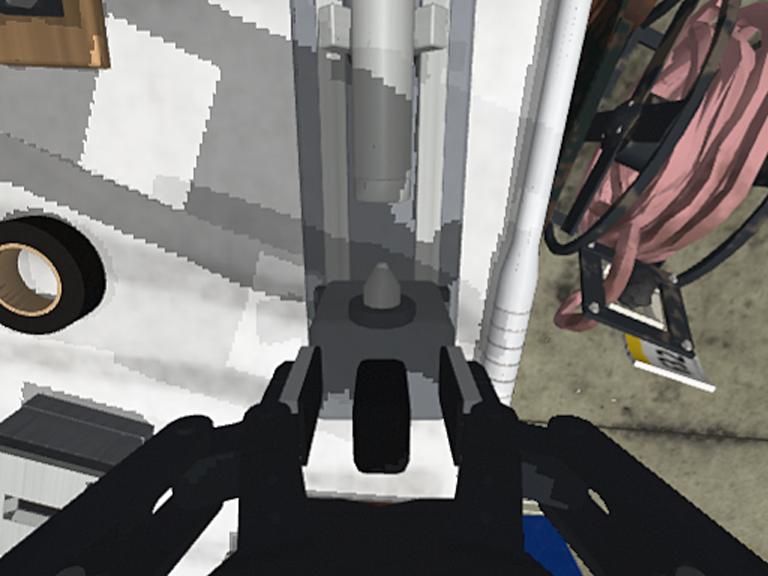

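```bash
python3 -m pendant '[0.5,6,0,0,0,0.06,0.5,6,0,0,0,0.06,0.5,6,0,0,0,0.06]'; python3 -m pendant '[0,0,0,0,0,0,0,0,0,0,0,0,0,0,0,0,0,0,0,0,0,0,0,0]' 0 30;  python3 -c "
from h import *
st()"
```

```text
time_s: 11.95
eef_pos: [596.9, -132.2, 73.7]
eef_rot: [[0.997, 0.078, 0.002], [0.078, -0.997, -0.001], [0.002, 0.001, -1.0]]
wrist_force: [-0.5, 0.5, -0.4]
grip_width: 42.6
time_s: 12.35
eef_pos: [594.6, -132.1, 73.1]
eef_rot: [[0.997, 0.079, -0.004], [0.079, -0.997, -0.0], [-0.004, 0.0, -1.0]]
wrist_force: [-7.4, -0.9, 5.7]
grip_width: 17.4
12.35 pos [594.6, -132.1, 73.1] yaw 4.55 tilt [-0.004, -0.0, -1.0] F [-7.4, -0.9, 5.7] T [-0.06, 1.01, 0.28] w 17.4 j [-18.0, 10.0, 106.0, -0.0, 64.0, -22.0]
```

```bash
python3 -m pendant '[-1.5,-10,0,0,0,0,-1.5,-20,0,0,0,0,-1.5,-30,0,0,0,0,-1.5,-35,0,0,0,0,-1.5,-35,0,0,0,0,-1.5,-35,0,0,0,0]';  python3 -c "
from h import *
st();p=manip.snapshot('wrist');save(p,'w12',scale=1.5)"
```

```text
time_s: 12.95
eef_pos: [591.5, -96.2, 73.1]
eef_rot: [[0.997, 0.079, -0.001], [0.079, -0.997, 0.0], [-0.001, -0.0, -1.0]]
wrist_force: [-3.5, -2.4, 6.1]
grip_width: 17.6
12.95 pos [591.5, -96.2, 73.1] yaw 4.56 tilt [-0.001, 0.0, -1.0] F [-3.5, -2.4, 6.1] T [-0.28, 0.69, 0.3] w 17.6 j [-14.0, 8.0, 108.0, -0.0, 64.0, -19.0]
```

View pics/w12.png

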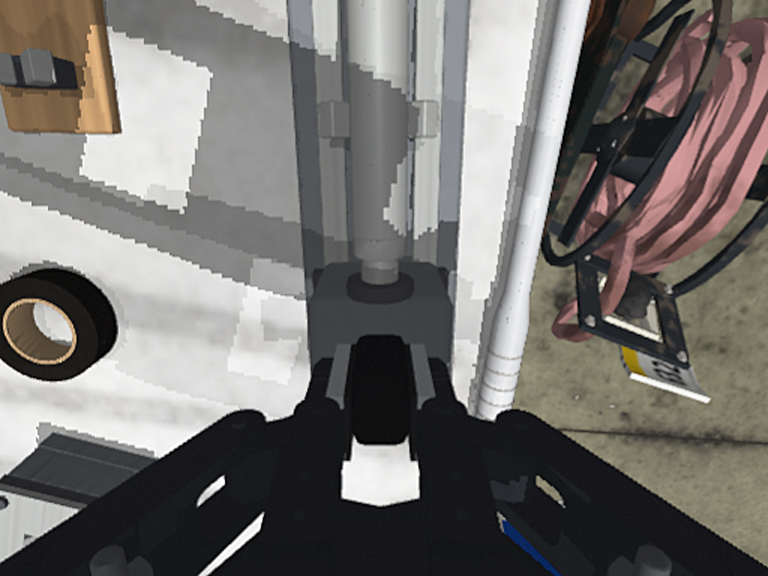

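Tail centre is in the rod's hole (380,270). I keep creeping until the push rises.

```bash
python3 -m pendant '[0,-3,0,0,0,0,0,-5,0,0,0,0,0,-5,0,0,0,0]';  python3 -c "
from h import *
st()"
```

```text
time_s: 13.3
eef_pos: [591.1, -92.1, 73.1]
eef_rot: [[0.997, 0.079, -0.001], [0.079, -0.997, -0.002], [-0.001, 0.001, -1.0]]
wrist_force: [-3.6, -4.9, 5.4]
grip_width: 17.6
13.3 pos [591.1, -92.1, 73.1] yaw 4.56 tilt [-0.001, -0.002, -1.0] F [-3.6, -4.9, 5.4] T [-0.73, 0.72, 0.35] w 17.6 j [-14.0, 8.0, 108.0, -0.0, 64.0, -18.0]
```

```bash
python3 -m pendant '[0,-2,0,0,0,0,0,-3,0,0,0,0,0,-3,0,0,0,0]';  python3 -c "
from h import *
st()"
```

```text
time_s: 13.6
eef_pos: [590.9, -89.6, 73.1]
eef_rot: [[0.997, 0.079, -0.001], [0.079, -0.997, -0.002], [-0.001, 0.002, -1.0]]
wrist_force: [-4.0, -6.3, 4.9]
grip_width: 17.4
13.6 pos [590.9, -89.6, 73.1] yaw 4.56 tilt [-0.001, -0.002, -1.0] F [-4.0, -6.3, 4.9] T [-0.85, 0.73, 0.3] w 17.4 j [-14.0, 8.0, 108.0, -0.0, 64.0, -18.0]
```

```bash
python3 -m pendant '[0,-2,0,0,0,0,0,-2,0,0,0,0,0,-2,0,0,0,0]';  python3 -c "
from h import *
st()"; python3 -m pendant '[0,-2,0,0,0,0,0,-2,0,0,0,0,0,-2,0,0,0,0]';  python3 -c "
from h import *
st();p=manip.snapshot('wrist');save(p,'w13',scale=1.5);p=manip.snapshot('scene');save(p,'s13',(260,130,360,230),6)"
```

```text
time_s: 13.9
eef_pos: [590.9, -89.0, 73.1]
eef_rot: [[0.997, 0.079, -0.0], [0.079, -0.997, -0.005], [-0.001, 0.005, -1.0]]
wrist_force: [-3.0, -11.6, 3.9]
grip_width: 17.3
13.9 pos [590.9, -89.0, 73.1] yaw 4.55 tilt [-0.0, -0.005, -1.0] F [-3.0, -11.6, 3.9] T [-1.5, 0.7, 0.28] w 17.3 j [-14.0, 8.0, 108.0, -0.0, 64.0, -18.0]
time_s: 14.2
eef_pos: [590.9, -88.6, 73.1]
eef_rot: [[0.997, 0.08, 0.0], [0.08, -0.997, -0.008], [-0.0, 0.008, -1.0]]
wrist_force: [-3.3, -17.2, 1.8]
grip_width: 17.5
14.2 pos [590.9, -88.6, 73.1] yaw 4.57 tilt [0.0, -0.008, -1.0] F [-3.3, -17.2, 1.8] T [-2.3, 0.57, 0.38] w 17.5 j [-13.0, 8.0, 108.0, -0.0, 63.0, -18.0]
```

View pics/w13.png

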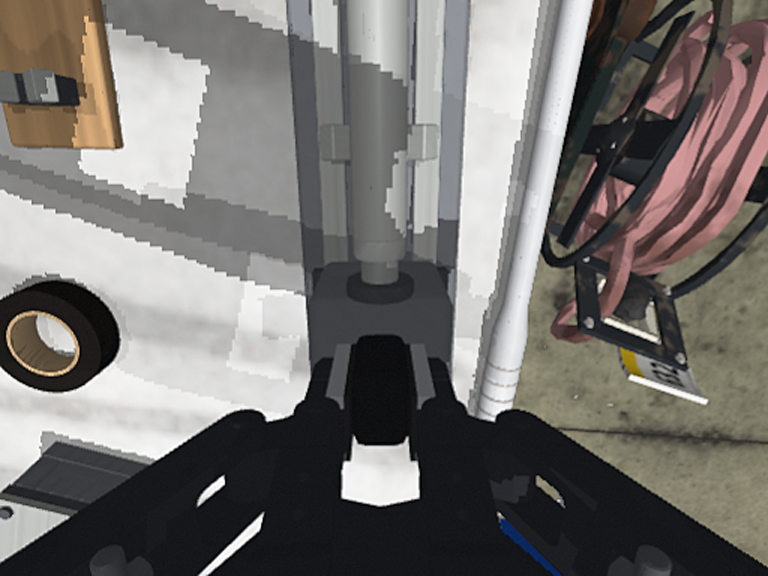

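View pics/s13.png

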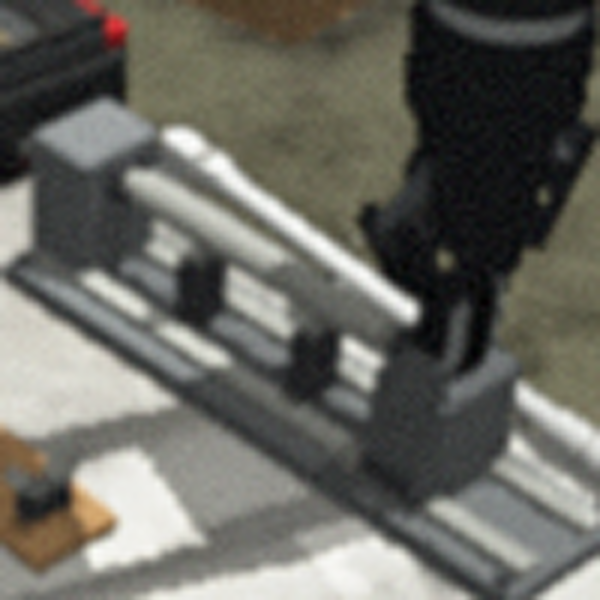

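```bash
python3 -m pendant '[0,3,0,0,0,0,0,3,0,0,0,0]'; python3 -m pendant '[0,3,0,0,0,0,0,3,0,0,0,0,0,3,0,0,0,0]' 0.5; python3 -m pendant '[0,3,-40,0,0,0,0,3,-80,0,0,0,0,-50,-110,0,0,0,0,-60,-110,0,0,0,0,-60,-110,0,0,0]'; python3 -c "
from h import *
st();p=manip.snapshot('wrist');save(p,'w14',scale=1.5);import pickle;pickle.dump(p,open('w14.pkl','wb'))"
```

```text
time_s: 14.5
eef_pos: [590.9, -88.9, 73.1]
eef_rot: [[0.997, 0.079, -0.001], [0.079, -0.997, -0.002], [-0.001, 0.002, -1.0]]
wrist_force: [-3.3, -6.4, 4.9]
grip_width: 17.4
time_s: 14.8
eef_pos: [591.2, -90.2, 72.0]
eef_rot: [[0.997, 0.078, -0.0], [0.078, -0.997, 0.001], [-0.0, -0.001, -1.0]]
wrist_force: [0.2, 0.9, 0.4]
grip_width: 42.5
time_s: 15.3
eef_pos: [587.5, -28.8, 184.5]
eef_rot: [[0.997, 0.081, 0.004], [0.081, -0.997, 0.001], [0.004, -0.0, -1.0]]
wrist_force: [-0.6, -0.9, 0.1]
grip_width: 43.0
15.3 pos [587.5, -28.8, 184.5] yaw 4.67 tilt [0.004, 0.001, -1.0] F [-0.6, -0.9, 0.1] T [-0.04, 0.04, -0.02] w 43.0 j [-8.0, 1.0, 105.0, 0.0, 74.0, -13.0]
```

View pics/w14.png

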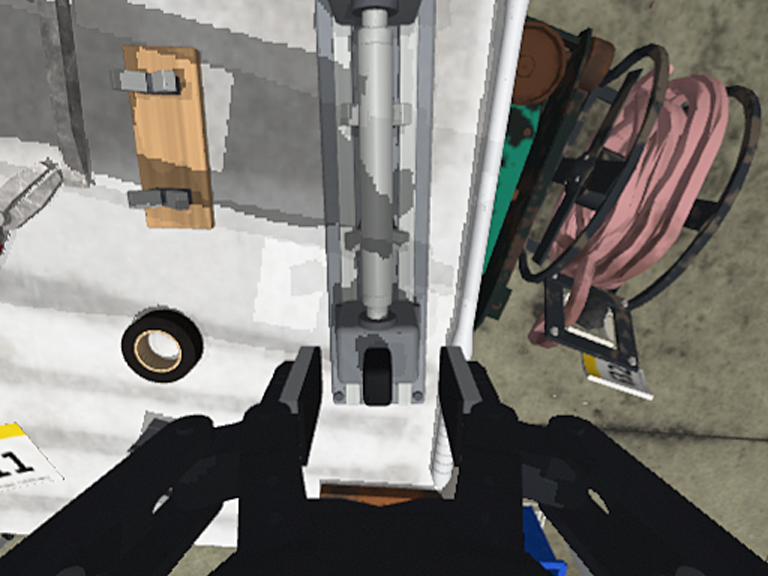

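```bash
python3 -c "
from h import *
go((420,-247,130),4.6)"; python3 -m pendant '[-185,204,0,0,0,0,-185,204,0,0,0,0,-185,204,0,0,0,0,-185,204,0,0,0,0,-185,204,54,0,0,0,-185,204,54,0,0,0,-185,204,54,0,0,0,-185,204,54,0,0,0,-185,204,54,0,0,0]'; python3 -c "
from h import *
st();p=manip.snapshot('wrist');save(p,'w15',scale=1.5);import pickle;pickle.dump(p,open('w15.pkl','wb'))"
```

```text
shift [-183.9, 202.9, 52.7] turn [0.001, -0.009, 0.003] dist 279.0
time_s: 16.25
eef_pos: [418.8, -249.1, 128.8]
eef_rot: [[0.997, 0.078, 0.001], [0.078, -0.997, -0.0], [0.001, 0.0, -1.0]]
wrist_force: [-0.1, 0.5, -0.9]
grip_width: 42.7
16.25 pos [418.8, -249.1, 128.8] yaw 4.5 tilt [0.001, -0.0, -1.0] F [-0.1, 0.5, -0.9] T [-0.04, -0.01, -0.02] w 42.7 j [-37.0, -10.0, 120.0, 0.0, 70.0, -42.0]
```

View pics/w15.png

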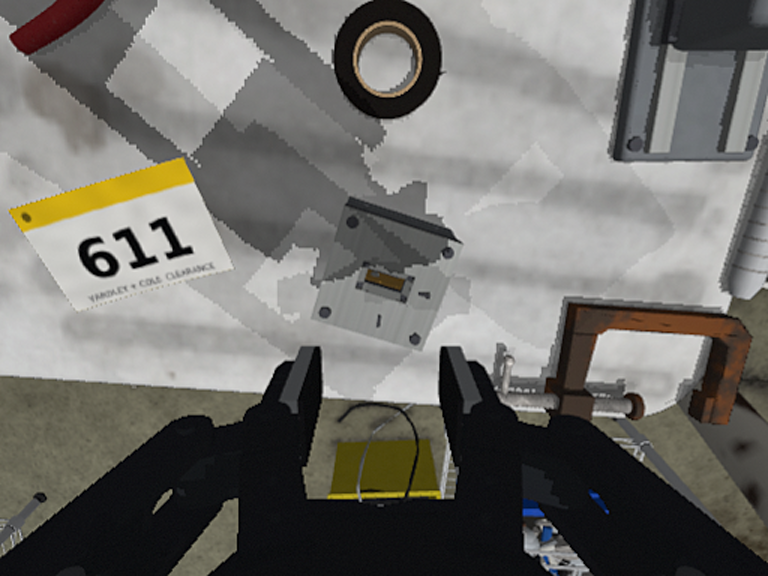

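```bash
python3 -c "
from h import *
import pickle
p=pickle.load(open('w15.pkl','rb'))
save(p,'w15c',(200,125,315,240),5)"
```

```text
(no output)
```

View pics/w15c.png

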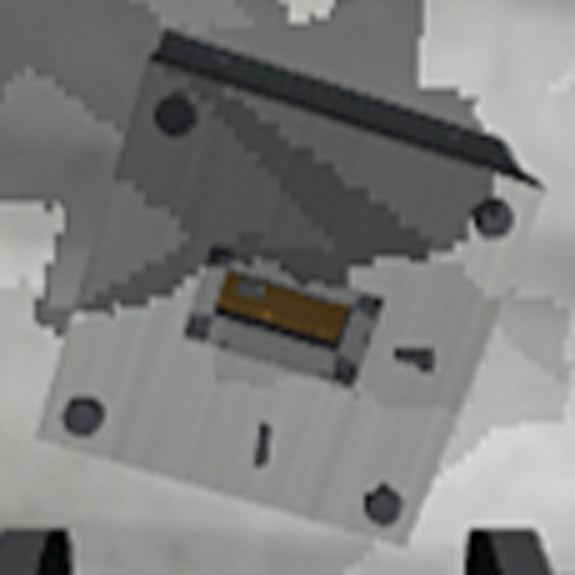

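```bash
python3 -c "
from h import *
import pickle
p=pickle.load(open('w15.pkl','rb'))
for nm,Q in [('slot',[(217,255),(378,300),(348,380),(192,332)]),('face',[(150,60),(535,187),(405,545),(38,437)]),('screws',[(176,114),(492,217),(384,505),(83,416)])]:
    X=np.array([atz(p,(200+x/5,125+y/5),46) for x,y in Q]);print(nm,X.mean(0).round(1),X.round(1)[:,:2].tolist())
    for a,b in [(0,1),(3,2),(0,3),(1,2)]:
        d=X[b]-X[a];print(np.linalg.norm(d).round(1),np.degrees(np.arctan2(d[1],d[0])).round(1))
"
```

```text
slot [ 422.4 -246.3   46. ] [[410.2, -236.1], [438.3, -242.0], [434.5, -257.0], [406.8, -250.2]]
28.7 -11.8
28.6 -13.6
14.5 -103.5
15.5 -104.0
face [ 422.1 -246.    46. ] [[397.0, -204.0], [462.5, -220.2], [447.9, -288.0], [380.8, -271.9]]
67.5 -13.9
69.0 -13.5
69.8 -103.5
69.4 -102.2
screws [ 422.4 -246.5   46. ] [[401.8, -212.6], [456.0, -225.9], [443.3, -280.4], [388.6, -267.3]]
55.8 -13.8
56.2 -13.4
56.3 -103.6
55.9 -103.1
```

```bash
python3 -c "
from h import *
go((462,262,140),77.3)"; python3 -m pendant '[83,-506,-11,0,0,-9.1,83,-506,-11,0,0,-9.1,83,-506,-11,0,0,-9.1,83,-506,-11,0,0,-9.1,83,-506,-11,0,0,-9.1,83,-506,-11,0,0,-9.1,83,-506,-11,0,0,-9.1,83,-506,-11,0,0,-9.1,83,-506,-11,0,0,-9.1,83,-506,-11,0,0,-9.1]'; python3 -c "
from h import *
go((462,262,140),77.3);st()"
```

```text
shift [83.2, -506.0, -11.1] turn [0.009, -0.004, -9.095] dist 513.0
time_s: 17.3
eef_pos: [460.3, 252.9, 140.6]
eef_rot: [[0.216, 0.976, 0.003], [0.976, -0.216, 0.001], [0.002, 0.002, -1.0]]
wrist_force: [1.5, -0.2, 0.8]
grip_width: 43.0
shift [9.3, -0.3, 0.6] turn [0.017, -0.011, 0.028] dist 9.0
17.3 pos [460.3, 252.9, 140.6] yaw 77.52 tilt [0.003, 0.001, -1.0] F [1.5, -0.2, 0.8] T [0.01, -0.03, -0.02] w 43.0 j [23.0, -5.0, 115.0, -0.0, 70.0, -55.0]
```

```bash
python3 -m pendant '[8,0,0,0,0,0,8,0,0,0,0,0,8,0,0,0,0,0]'; python3 -c "
from h import *
st();p=manip.snapshot('wrist');save(p,'w16',scale=1.5);save(p,'w16c',(190,120,320,250),4.5);import pickle;pickle.dump(p,open('w16.pkl','wb'));print([(b['at'],b['score']) for b in manip.boxes_of(p,'key')])"
```

```text
time_s: 17.6
eef_pos: [461.8, 256.9, 139.4]
eef_rot: [[0.219, 0.976, 0.0], [0.976, -0.219, -0.0], [-0.0, 0.0, -1.0]]
wrist_force: [-0.1, -0.1, 0.3]
grip_width: 42.7
17.6 pos [461.8, 256.9, 139.4] yaw 77.35 tilt [0.0, -0.0, -1.0] F [-0.1, -0.1, 0.3] T [-0.03, 0.01, -0.03] w 42.7 j [23.0, -5.0, 114.0, -0.0, 70.0, -54.0]
[([265.6, 196.2], 0.91), ([170.7, 168.2], 0.63)]
```

View pics/w16.png

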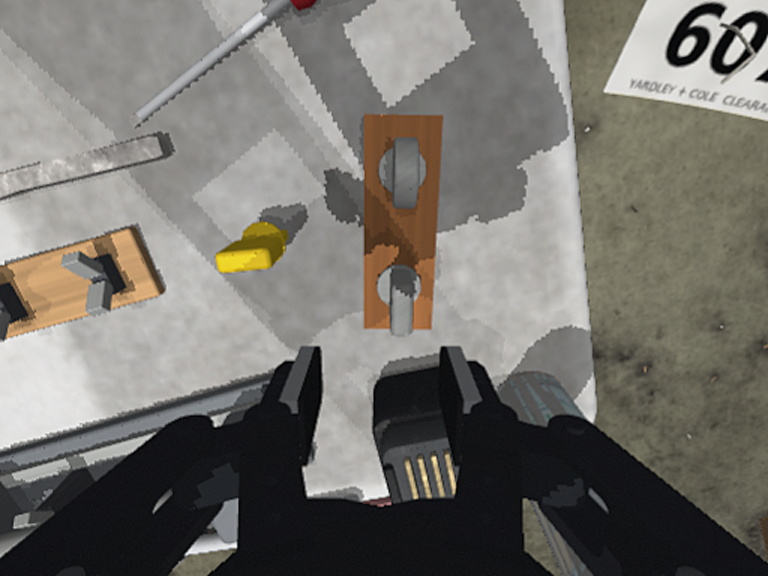

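View pics/w16c.png

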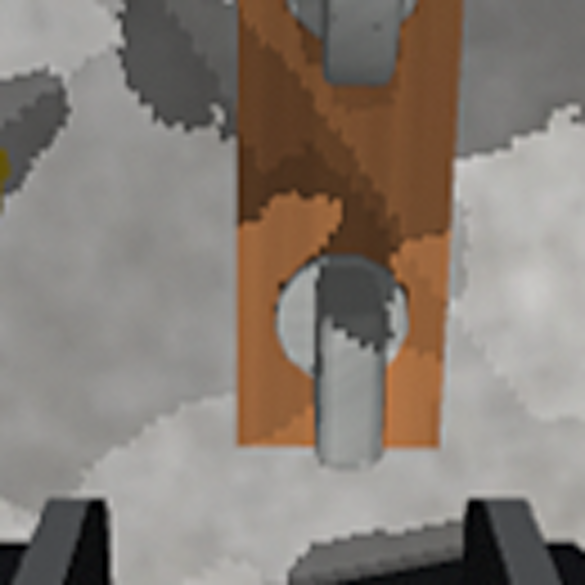

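```bash
python3 -c "
from h import *
import pickle
p=pickle.load(open('w16.pkl','rb'))
a=lambda x,y,z:print((x,y,z),atz(p,(190+x/4.5,120+y/4.5),z).round(1))
a(343,317,40);a(277,317,40);a(409,317,40);a(343,253,40)
a(350,465,82);a(317,440,82);a(385,440,82)
for q in [(237,0),(465,0),(237,446),(440,446)]: a(*q,36)
b=lambda x,y,z:print((x,y,z),atz(p,(x/1.5,y/1.5),z).round(1))
for q in [(365,115),(443,115),(432,329),(364,328)]: b(*q,36)
"
```

```text
(343, 317, 40) [470.5 268.   40. ]
(277, 317, 40) [467.5 254.8  40. ]
(409, 317, 40) [473.5 281.3  40. ]
(343, 253, 40) [457.1 270.8  40. ]
(350, 465, 82) [483.9 264.6  82. ]
(317, 440, 82) [477.9 259.9  82. ]
(385, 440, 82) [480.5 271.7  82. ]
(237, 0, 36) [404.  261.2  36. ]
(465, 0, 36) [413.7 304.3  36. ]
(237, 446, 36) [495.5 239.5  36. ]
(440, 446, 36) [505.1 282.3  36. ]
(365, 115, 36) [369.8 269.9  36. ]
(443, 115, 36) [379.4 312.2  36. ]
(432, 329, 36) [505.4 282.5  36. ]
(364, 328, 36) [495.1 239.7  36. ]
```

```bash
python3 -c "
from h import *
go((470.8,268,60),76.6)"; python3 -m pendant '[12.5,6.5,0,0,0,0.1,12.5,6.5,30,0,0,0.1,12.5,6.5,65,0,0,0.1,12.5,6.5,79,0,0,0.1,12.5,6.5,79,0,0,0.1,12.5,6.5,79,0,0,0.1]'; python3 -c "
from h import *
st();p=manip.snapshot('wrist');save(p,'w17',scale=1.5)
go((470.8,268,33),76.6)"
```

```text
shift [13.8, 5.9, 79.2] turn [0.0, 0.002, 0.078] dist 81.0
time_s: 18.3
eef_pos: [471.8, 267.3, 61.1]
eef_rot: [[0.235, 0.972, 0.001], [0.972, -0.235, 0.0], [0.001, 0.001, -1.0]]
wrist_force: [0.3, 0.8, -0.2]
grip_width: 42.9
18.3 pos [471.8, 267.3, 61.1] yaw 76.44 tilt [0.001, 0.0, -1.0] F [0.3, 0.8, -0.2] T [0.01, -0.01, -0.02] w 42.9 j [24.0, 2.0, 116.0, -0.0, 62.0, -53.0]
shift [-0.1, -1.7, 28.9] turn [0.016, -0.012, -0.019] dist 29.0
```

View pics/w17.png

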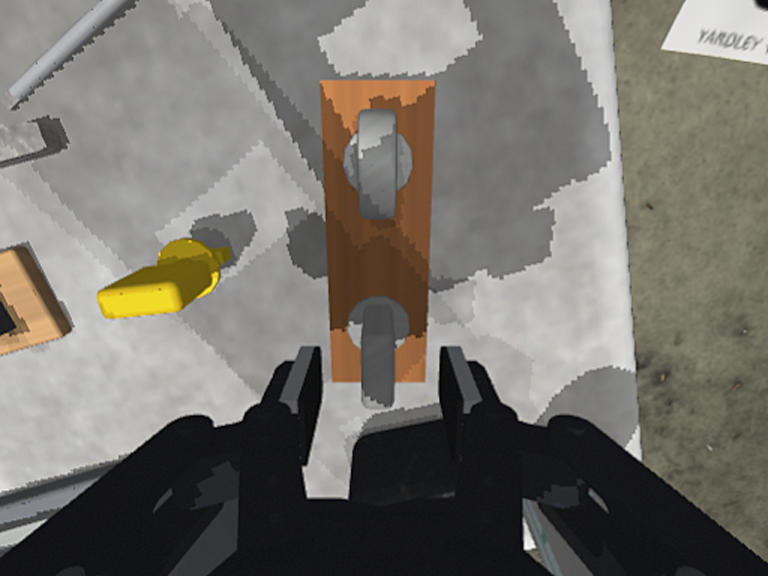

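```bash
python3 -m pendant '[-0.5,-1,18,0,0,0,-0.5,-1,26,0,0,0,-0.5,-1,26,0,0,0,-0.5,-1,26,0,0,0]';python3 -c "
from h import *
st();p=manip.snapshot('wrist');save(p,'w18',scale=1.5)"
```

```text
time_s: 18.75
eef_pos: [470.5, 267.6, 35.0]
eef_rot: [[0.234, 0.972, 0.001], [0.972, -0.234, 0.0], [0.001, 0.001, -1.0]]
wrist_force: [0.4, -1.1, -0.5]
grip_width: 42.5
18.75 pos [470.5, 267.6, 35.0] yaw 76.49 tilt [0.001, 0.0, -1.0] F [0.4, -1.1, -0.5] T [0.01, -0.04, -0.02] w 42.5 j [24.0, 4.0, 117.0, -0.0, 59.0, -53.0]
```

View pics/w18.png

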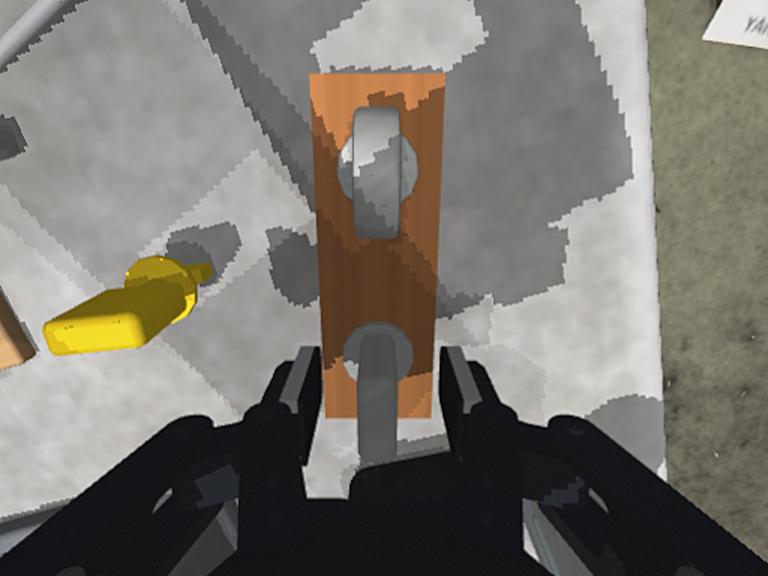

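```bash
python3 -m pendant '[-1,0,1.5,0,0,0,-1,0,1.5,0,0,0,-1,0,1.5,0,0,0,-1,0,1.5,0,0,0,-1,0,1.5,0,0,0]' 0 90;python3 -c "
from h import *
st();p=manip.snapshot('wrist');save(p,'w19',scale=1.5)"
```

```text
time_s: 19.3
eef_pos: [470.2, 266.5, 33.2]
eef_rot: [[0.234, 0.972, 0.001], [0.972, -0.234, 0.0], [0.0, 0.001, -1.0]]
wrist_force: [0.2, -0.4, 3.9]
grip_width: 10.8
19.3 pos [470.2, 266.5, 33.2] yaw 76.49 tilt [0.001, 0.0, -1.0] F [0.2, -0.4, 3.9] T [-0.08, 0.04, 0.01] w 10.8 j [24.0, 4.0, 117.0, -0.0, 59.0, -53.0]
```

View pics/w19.png

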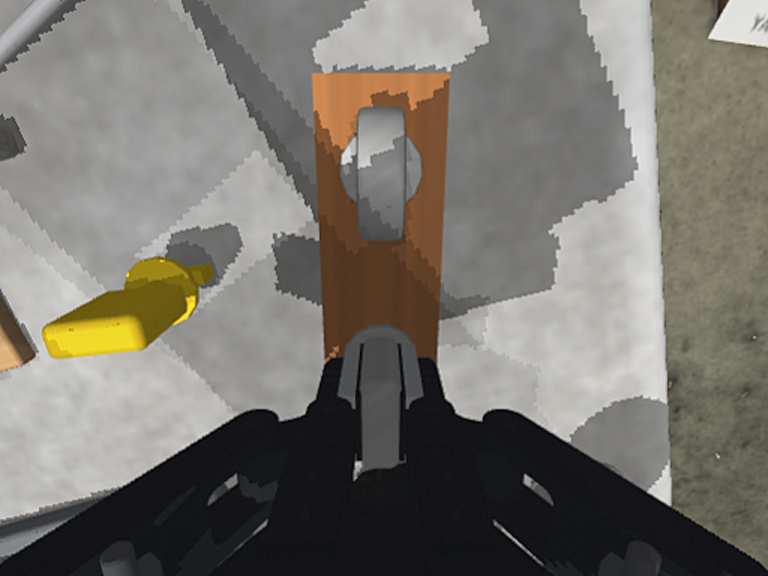

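```bash
python3 -m pendant '[0,0,-20,0,0,0,0,0,-50,0,0,0,0,0,-97,0,0,0,0,0,-97,0,0,0]';python3 -c "
from h import *
st();p=manip.snapshot('wrist');save(p,'w20',scale=1.5)
go((422.4,-246.4,115),76.5)"
```

```text
time_s: 19.75
eef_pos: [473.7, 268.2, 136.7]
eef_rot: [[0.233, 0.972, 0.011], [0.972, -0.234, 0.005], [0.008, 0.01, -1.0]]
wrist_force: [1.3, 1.2, 0.0]
grip_width: 11.2
19.75 pos [473.7, 268.2, 136.7] yaw 76.5 tilt [0.011, 0.005, -1.0] F [1.3, 1.2, 0.0] T [0.01, -0.07, -0.04] w 11.2 j [24.0, -3.0, 113.0, 0.0, 69.0, -53.0]
shift [-511.3, 71.6, 16.6] turn [0.043, -0.033, -0.001] dist 517.0
```

View pics/w20.png

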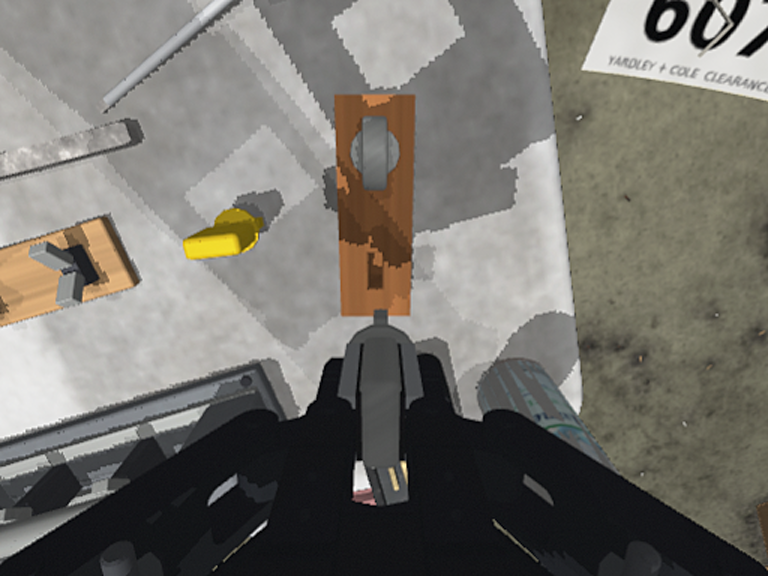

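```bash
python3 -m pendant '[-511,72,5,0,0,0,-511,72,5,0,0,0,-511,72,5,0,0,0,-511,72,5,0,0,0,-511,72,5,0,0,0,-511,72,5,0,0,0,-511,72,5,0,0,0,-511,72,5,0,0,0,-511,72,5,0,0,0,-511,72,5,0,0,0]';python3 -c "
from h import *
st();go((422.4,-246.4,115),76.5)"
```

```text
time_s: 20.8
eef_pos: [420.2, -232.6, 122.8]
eef_rot: [[0.234, 0.972, -0.002], [0.972, -0.234, 0.002], [0.001, -0.003, -1.0]]
wrist_force: [1.7, -0.0, -0.6]
grip_width: 10.9
20.8 pos [420.2, -232.6, 122.8] yaw 76.46 tilt [-0.002, 0.002, -1.0] F [1.7, -0.0, -0.6] T [0.02, -0.03, 0.03] w 10.9 j [-35.0, -10.0, 121.0, 0.0, 69.0, -112.0]
shift [-12.9, 5.4, 7.8] turn [-0.018, -0.009, -0.004] dist 16.0
```

```bash
python3 -m pendant '[-9,2,8,0,0,0,-9,2,8,0,0,0,-9,2,8,0,0,0,-9,2,8,0,0,0]';python3 -c "
from h import *
st();go((422.4,-246.4,115),76.5);p=manip.snapshot('wrist');save(p,'w21',scale=1.5);import pickle;pickle.dump(p,open('w21.pkl','wb'))"
```

```text
time_s: 21.2
eef_pos: [421.7, -238.8, 116.1]
eef_rot: [[0.232, 0.973, -0.001], [0.973, -0.232, 0.001], [0.001, -0.001, -1.0]]
wrist_force: [0.4, -0.2, -0.7]
grip_width: 11.1
21.2 pos [421.7, -238.8, 116.1] yaw 76.61 tilt [-0.001, 0.001, -1.0] F [0.4, -0.2, -0.7] T [-0.05, 0.04, 0.03] w 11.1 j [-36.0, -9.0, 121.0, 0.0, 68.0, -112.0]
shift [-7.2, 2.5, 1.1] turn [-0.009, -0.006, 0.013] dist 8.0
```

View pics/w21.png

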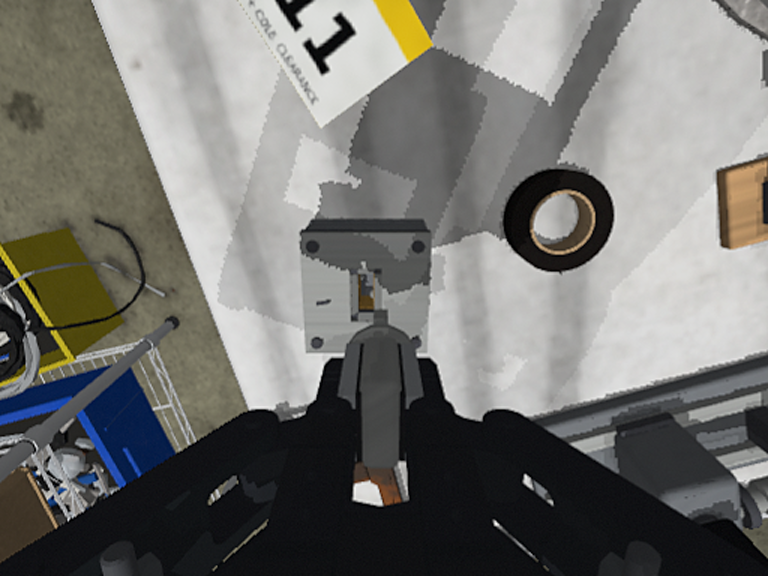

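```bash
python3 -c "
from h import *
import pickle
p=pickle.load(open('w21.pkl','rb'));s=manip.get_state();R=np.array(s['eef_rot']);t=s['eef_pos'];print(t)
save(p,'w21c',(195,140,300,250),5)
b=lambda x,y,z:atz(p,(x/1.5,y/1.5),z)
S=np.array([b(313,246,46),b(418.5,246,46),b(316,342.5,46)]);print(S.round(1),'center',(S[1]+S[2])/2)
c=b(379.5,324.5,t[2]+6);print('collar near edge tool frame',R.T@(c-t))
c=b(380,312,t[2]+2.8-27+1);print('bit near edge',R.T@(c-t))
p0=pickle.load(open('w16.pkl','rb'))
"
```

```text
[ 421.960097   -238.92490558  116.4946139 ]
[[ 388.4 -266.4   46. ]
 [ 401.4 -212.    46. ]
 [ 442.9 -280.3   46. ]] center [ 422.13419625 -246.15765794   46.        ]
collar near edge tool frame [  0.7783561  -14.21860209  -5.99259044]
bit near edge [ 0.97513525 -7.53188573 23.20420034]
```

View pics/w21c.png

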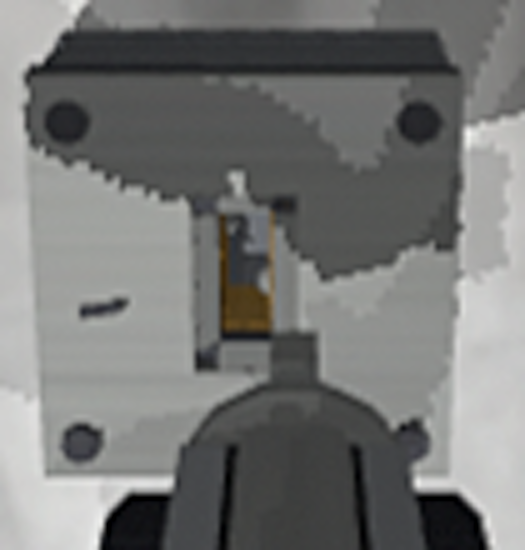

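```bash
python3 -m pendant '[-8,2,0,0,0,0,-8,2,20,0,0,0,-8,2,36,0,0,0,-8,2,36,0,0,0,-8,2,36,0,0,0]';python3 -c "
from h import *
st();p=manip.snapshot('wrist');save(p,'w22',scale=1.5);save(p,'w22c',(195,160,310,270),5);import pickle;pickle.dump(p,open('w22.pkl','wb'))"
```

```text
time_s: 21.75
eef_pos: [422.0, -248.6, 81.0]
eef_rot: [[0.233, 0.972, -0.0], [0.972, -0.233, 0.0], [-0.0, -0.0, -1.0]]
wrist_force: [0.9, -0.6, -0.0]
grip_width: 11.2
21.75 pos [422.0, -248.6, 81.0] yaw 76.53 tilt [-0.0, 0.0, -1.0] F [0.9, -0.6, -0.0] T [-0.04, -0.06, -0.06] w 11.2 j [-37.0, -6.0, 122.0, -0.0, 64.0, -113.0]
```

View pics/w22c.png

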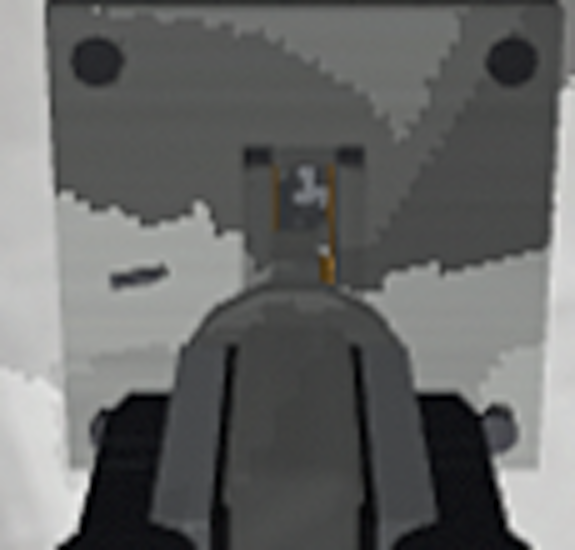

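```bash
python3 -c "
from h import *
import pickle
p=pickle.load(open('w22.pkl','rb'));s=manip.get_state();R=np.array(s['eef_rot']);t=s['eef_pos'];print(t)
b=lambda x,y,z:atz(p,(195+x/5,160+y/5),z)
S=np.array([b(97,62,46),b(511,62,46),b(112,430,46),b(498,429,46)]);c=S.mean(0);print(S.round(1),c,'kh in tool',R.T@(c-t))
k=b(297,284,t[2]+6.5);print('collar',R.T@(k-t)+[0,14,0])
m=np.array([b(245,148,46),b(363,148,46)]);print('slot far end',[(R.T@(q-t)).round(1) for q in m])
k=b(297,250,t[2]+2.8-26);print('bit',R.T@(k-t))
st()"
```

```text
[ 422.47520614 -249.00102331   81.71607176]
[[ 388.7 -266.8   46. ]
 [ 401.8 -212.3   46. ]
 [ 443.  -279.9   46. ]
 [ 456.1 -224.6   46. ]] [ 422.40393823 -245.9115367    46.        ] kh in tool [ 3.00930717 -0.83297267 35.71327506]
collar [ 1.75924348 -0.48980114 -6.51886096]
slot far end [array([ -5.2, -16.5,  35.7]), array([ 11. , -16.5,  35.7])]
bit [ 1.89190232 -6.45398438 23.19095795]
21.8 pos [422.5, -249.0, 81.7] yaw 76.53 tilt [0.001, -0.001, -1.0] F [0.1, -0.6, -0.6] T [-0.02, -0.05, 0.02] w 10.6 j [-37.0, -6.0, 122.0, -0.0, 64.0, -113.0]
```

```bash
python3 -m pendant '[1.3,-0.4,5,0,0,0,1.3,-0.4,15,0,0,0,1.3,-0.4,17,0,0,0,1.3,-0.4,17,0,0,0]';python3 -c "
from h import *
st();p=manip.snapshot('wrist');save(p,'w23c',(195,160,310,270),5);import pickle;pickle.dump(p,open('w23.pkl','wb'))"
```

```text
time_s: 22.2
eef_pos: [421.2, -247.0, 62.9]
eef_rot: [[0.234, 0.972, -0.001], [0.972, -0.234, 0.001], [0.001, -0.002, -1.0]]
wrist_force: [0.6, 0.1, -1.7]
grip_width: 10.8
22.2 pos [421.2, -247.0, 62.9] yaw 76.49 tilt [-0.001, 0.001, -1.0] F [0.6, 0.1, -1.7] T [0.0, 0.05, -0.01] w 10.8 j [-37.0, -5.0, 122.0, -0.0, 62.0, -113.0]
```

View pics/w23c.png

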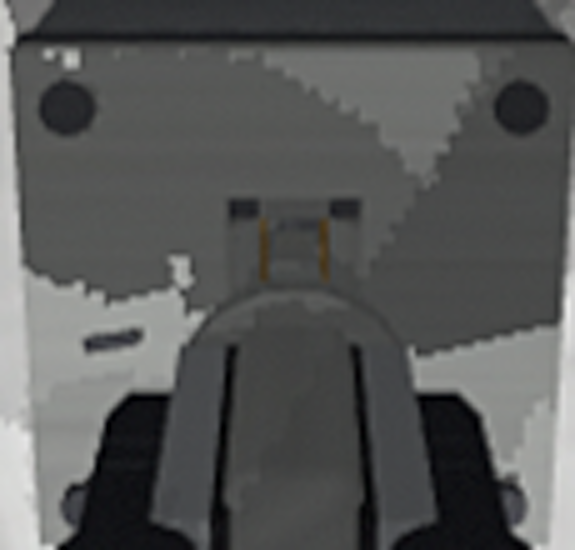

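```bash
python3 -m pendant '[0,0,3,0,0,0,0,0,6,0,0,0,0,0,6,0,0,0]';python3 -c "
from h import *
st()"; python3 -m pendant '[0,0,3,0,0,0,0,0,5,0,0,0,0,0,5,0,0,0]';python3 -c "
from h import *
st()"
```

```text
time_s: 22.55
eef_pos: [421.5, -247.2, 57.3]
eef_rot: [[0.234, 0.972, -0.001], [0.972, -0.234, 0.001], [0.0, -0.001, -1.0]]
wrist_force: [-0.5, 1.6, -1.0]
grip_width: 11.1
22.55 pos [421.5, -247.2, 57.3] yaw 76.49 tilt [-0.001, 0.001, -1.0] F [-0.5, 1.6, -1.0] T [0.01, 0.04, -0.03] w 11.1 j [-37.0, -4.0, 123.0, -0.0, 62.0, -113.0]
time_s: 22.85
eef_pos: [421.7, -247.4, 52.5]
eef_rot: [[0.234, 0.972, -0.0], [0.972, -0.234, -0.0], [-0.0, -0.0, -1.0]]
wrist_force: [1.2, -0.3, -0.8]
grip_width: 11.2
22.85 pos [421.7, -247.4, 52.5] yaw 76.49 tilt [-0.0, -0.0, -1.0] F [1.2, -0.3, -0.8] T [-0.09, -0.02, 0.01] w 11.2 j [-37.0, -4.0, 123.0, -0.0, 61.0, -113.0]
```

```bash
python3 -m pendant '[0,0,2,0,0,0,0,0,4,0,0,0,0,0,4,0,0,0]';python3 -c "
from h import *
st()"; python3 -m pendant '[0,0,2,0,0,0,0,0,3,0,0,0,0,0,3,0,0,0]';python3 -c "
from h import *
st()"
```

```text
time_s: 23.15
eef_pos: [421.8, -247.9, 49.3]
eef_rot: [[0.233, 0.972, -0.0], [0.972, -0.233, -0.001], [-0.001, -0.0, -1.0]]
wrist_force: [-3.2, -0.8, 2.8]
grip_width: 10.8
23.15 pos [421.8, -247.9, 49.3] yaw 76.5 tilt [-0.0, -0.001, -1.0] F [-3.2, -0.8, 2.8] T [-0.19, 0.57, -0.01] w 10.8 j [-37.0, -3.0, 123.0, -0.0, 61.0, -113.0]
time_s: 23.45
eef_pos: [421.9, -247.9, 47.5]
eef_rot: [[0.233, 0.972, -0.001], [0.972, -0.233, -0.0], [-0.001, -0.001, -1.0]]
wrist_force: [-6.3, 0.8, 12.0]
grip_width: 11.3
23.45 pos [421.9, -247.9, 47.5] yaw 76.5 tilt [-0.001, -0.0, -1.0] F [-6.3, 0.8, 12.0] T [0.33, 1.24, -0.02] w 11.3 j [-37.0, -3.0, 123.0, -0.0, 60.0, -113.0]
```

```bash
python3 -m pendant '[0,-1.2,1,0,0,0.25,0,-1.2,2,0,0,-0.25,0,-1.2,3,0,0,0.25,0,-1.2,3,0,0,-0.25,0,-1.2,3,0,0,0]';python3 -c "
from h import *
st()"
```

```text
time_s: 23.95
eef_pos: [421.6, -247.6, 43.7]
eef_rot: [[0.234, 0.972, 0.002], [0.972, -0.234, -0.001], [-0.001, 0.003, -1.0]]
wrist_force: [-0.2, -0.3, 2.5]
grip_width: 10.8
23.95 pos [421.6, -247.6, 43.7] yaw 76.49 tilt [0.002, -0.001, -1.0] F [-0.2, -0.3, 2.5] T [-0.16, 0.01, -0.03] w 10.8 j [-37.0, -3.0, 123.0, 0.0, 60.0, -113.0]
```

```bash
python3 -m pendant '[0,0,1.5,0,0,0.2,0,0,2.5,0,0,-0.2,0,0,2.5,0,0,0]';python3 -c "
from h import *
st();p=manip.snapshot('wrist');save(p,'w24',scale=1.5);p=manip.snapshot('scene');save(p,'s24',(280,220,370,300),7)"
```

```text
time_s: 24.25
eef_pos: [421.9, -247.8, 43.1]
eef_rot: [[0.234, 0.972, 0.002], [0.972, -0.234, -0.001], [-0.0, 0.002, -1.0]]
wrist_force: [-4.0, 3.7, 15.4]
grip_width: 10.7
24.25 pos [421.9, -247.8, 43.1] yaw 76.5 tilt [0.002, -0.001, -1.0] F [-4.0, 3.7, 15.4] T [0.63, 0.99, 0.16] w 10.7 j [-37.0, -3.0, 123.0, 0.0, 60.0, -113.0]
```

View pics/w24.png

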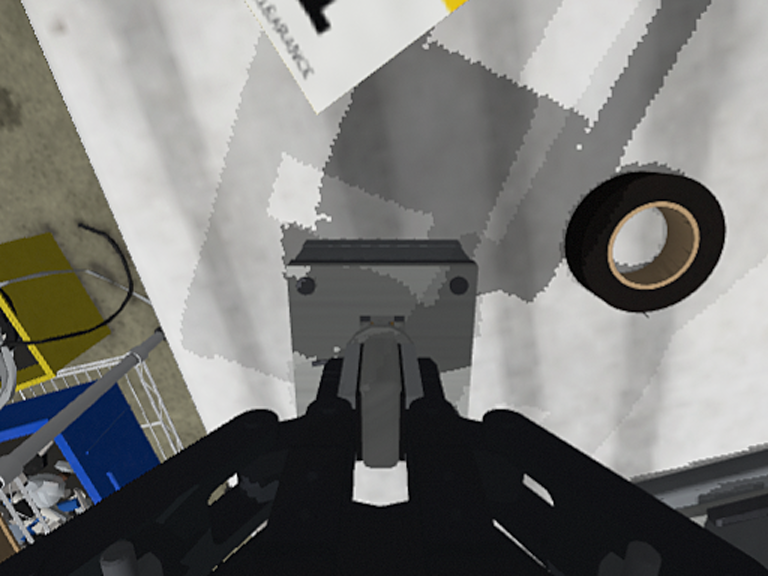

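View pics/s24.png

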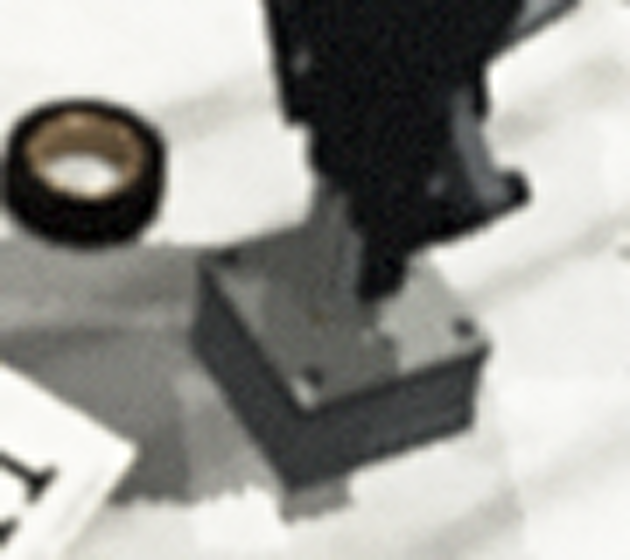

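```bash
python3 -m pendant '[0,-0.5,-0.5,0,0,0.5,0,-0.5,-0.5,0,0,1.3,0,-0.5,-0.5,0,0,2.1,0,-0.5,-0.5,0,0,3,0,-0.5,-0.5,0,0,4,0,-0.5,-0.5,0,0,4,0,-0.5,-0.5,0,0,4]';python3 -c "
from h import *
st();p=manip.snapshot('wrist');save(p,'w25',scale=1.5)"
```

```text
time_s: 25.05
eef_pos: [421.7, -247.4, 43.1]
eef_rot: [[0.714, 0.7, 0.003], [0.701, -0.714, -0.001], [0.002, 0.002, -1.0]]
wrist_force: [-2.6, 3.2, 12.6]
grip_width: 11.0
25.05 pos [421.7, -247.4, 43.1] yaw 44.47 tilt [0.003, -0.001, -1.0] F [-2.6, 3.2, 12.6] T [0.54, 0.44, 0.02] w 11.0 j [-37.0, -3.0, 123.0, 0.0, 60.0, -81.0]
```

View pics/w25.png

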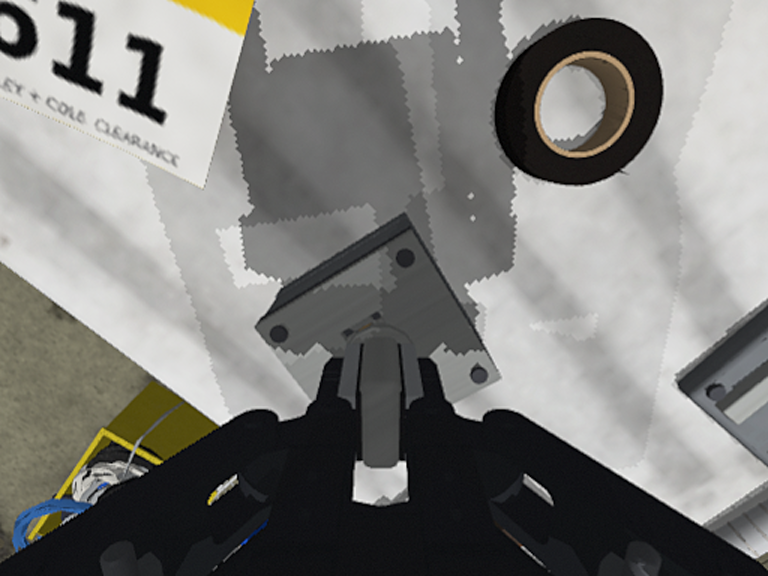

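```bash
python3 -m pendant '[0,0,0,0,0,1,0,0,0,0,0,2,0,0,0,0,0,3,0,0,0,0,0,4,0,0,0,0,0,5,0,0,0,0,0,5,0,0,0,0,0,5]';python3 -c "
from h import *
st()"
```

```text
time_s: 25.8
eef_pos: [421.4, -247.6, 43.1]
eef_rot: [[0.997, 0.078, 0.002], [0.078, -0.997, -0.001], [0.002, 0.001, -1.0]]
wrist_force: [-2.9, 1.9, 12.8]
grip_width: 11.2
25.8 pos [421.4, -247.6, 43.1] yaw 4.49 tilt [0.002, -0.001, -1.0] F [-2.9, 1.9, 12.8] T [0.47, 0.62, 0.13] w 11.2 j [-37.0, -3.0, 123.0, 0.0, 60.0, -41.0]
```

```bash
python3 -m pendant '[0,0,0,0,0,0.8,0,0,0,0,0,1.5,0,0,0,0,0,1.9,0,0,0,0,0,1.9,0,0,0,0,0,1.9]';python3 -c "
from h import *
st();p=manip.snapshot('wrist');save(p,'w26',scale=1.5)"
```

```text
time_s: 26.3
eef_pos: [421.3, -247.6, 43.1]
eef_rot: [[0.983, -0.185, 0.002], [-0.185, -0.983, -0.001], [0.002, 0.001, -1.0]]
wrist_force: [-3.3, 2.1, 12.6]
grip_width: 10.8
26.3 pos [421.3, -247.6, 43.1] yaw -10.69 tilt [0.002, -0.001, -1.0] F [-3.3, 2.1, 12.6] T [0.54, 0.71, 0.09] w 10.8 j [-37.0, -3.0, 123.0, 0.0, 60.0, -26.0]
```

View pics/w26.png

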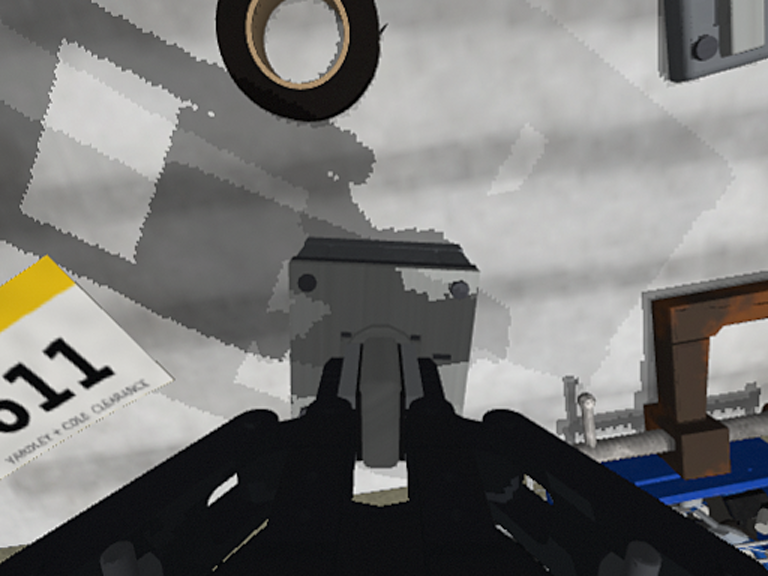

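```bash
python3 -m pendant '[0,0,0,0,0,0.4,0,0,0,0,0,0.4,0,0,0,0,0,0.4]';python3 -c "
from h import *
st()
for c in ('wrist','scene','top'):
    p=manip.snapshot(c);save(p,'f_'+c,scale=1.5);st()
    if c=='scene': save(p,'f_s',(270,140,360,215),7)
"
```

```text
time_s: 26.65
eef_pos: [421.3, -247.5, 43.1]
eef_rot: [[0.971, -0.239, 0.002], [-0.239, -0.971, -0.001], [0.002, 0.001, -1.0]]
wrist_force: [-3.9, 2.4, 12.6]
grip_width: 10.8
26.65 pos [421.3, -247.5, 43.1] yaw -13.84 tilt [0.002, -0.001, -1.0] F [-3.9, 2.4, 12.6] T [0.47, 0.71, 0.35] w 10.8 j [-37.0, -3.0, 123.0, 0.0, 60.0, -23.0]
26.7 pos [421.3, -247.6, 43.1] yaw -13.84 tilt [0.002, -0.001, -1.0] F [-3.9, 2.4, 13.6] T [0.56, 0.65, 0.41] w 11.3 j [-37.0, -3.0, 123.0, 0.0, 60.0, -23.0]
26.75 pos [421.3, -247.5, 43.1] yaw -13.84 tilt [0.001, -0.001, -1.0] F [-3.0, 2.3, 13.1] T [0.47, 0.73, 0.42] w 10.8 j [-37.0, -3.0, 123.0, 0.0, 60.0, -23.0]
26.8 pos [421.3, -247.6, 43.1] yaw -13.84 tilt [0.002, -0.001, -1.0] F [-4.2, 2.6, 12.5] T [0.54, 0.67, 0.46] w 11.0 j [-37.0, -3.0, 123.0, 0.0, 60.0, -23.0]
```

View pics/f_wrist.png

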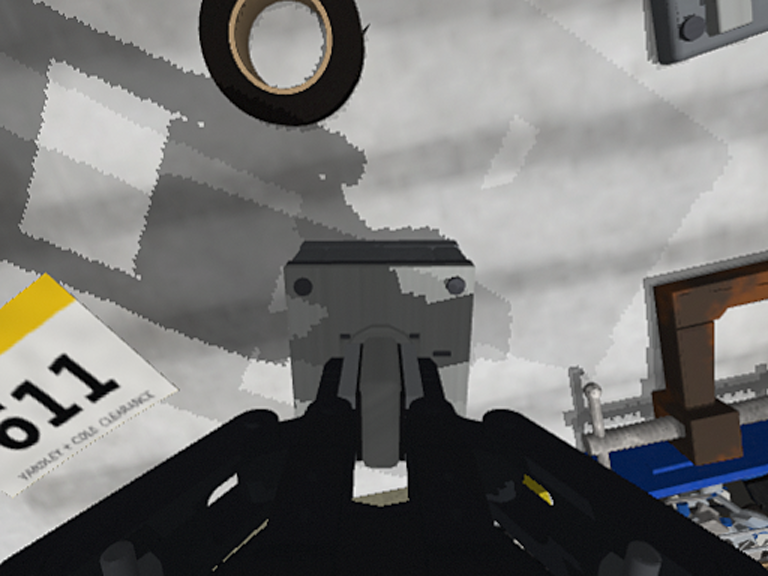

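View pics/f_s.png

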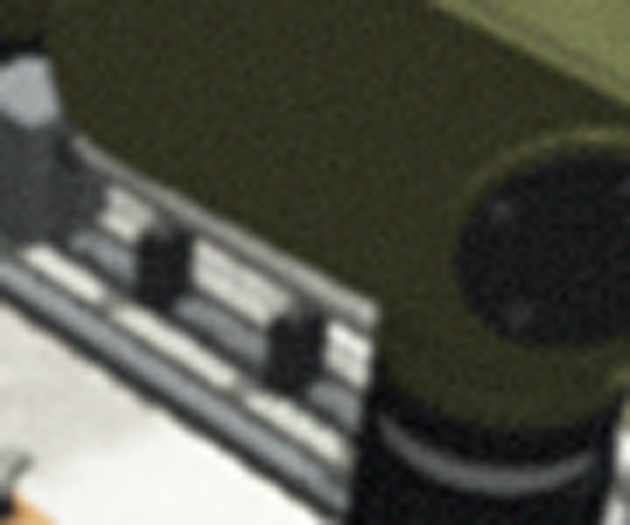

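View pics/f_scene.png

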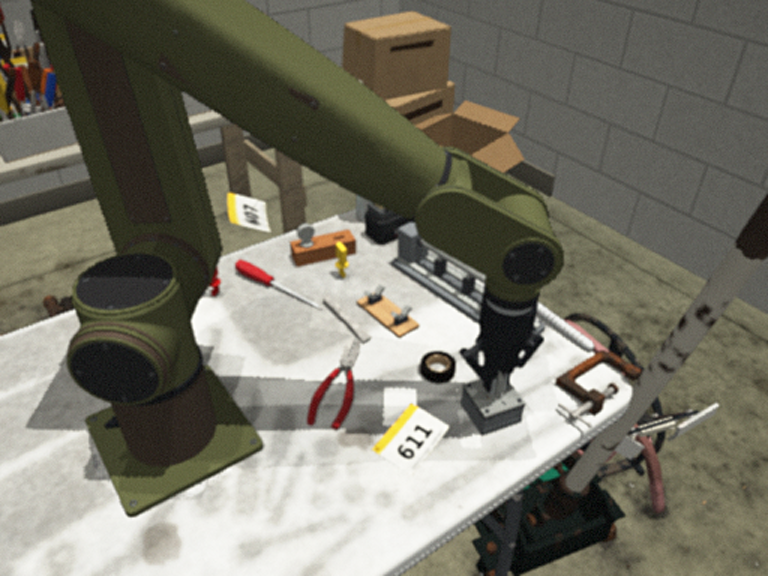

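```bash
python3 -c "
from h import *
print(manip.sign_off());st()"
```

```text
the job is handed in; nothing more can be done
None
the job is handed in; nothing more can be done
```

The job is done and handed in at about 27 s of the 61 s allowed. The rod is seated between both centres and let go. The steel key with the rectangular bow is home in the switch, turned clockwise to its stop and still held.

**Rod:** I laid it in the V rests and slid the tailstock up until the push reached about 17 N. That is above the 8 to 12 N the task gives. The tailstock moved only about 1 mm over the last part of that push. A picture after release showed both tips in the rod's holes. In the last picture the arm hid the tail end, so I could not recheck it there.

**Key:** It was pushed in with a wiggle until the downward force reached 15 N, with the gripper at the height calculated for a flush collar. I then turned it about 90°. The turning torque rose from about 0.1 to about 0.4 N m, so the plug is at its stop. At hand-in the down force was about 13 N and the grip force setting 90 N, with the tool less than 0.2° off upright.

**Disagreements and a miss:**
- The fingertips were about 33 mm further back than the tool description says, so my first close went over the top of the rod without gripping it. I measured this in the pictures and used the corrected height from then on.
- The torque reading partway through the turn was noisy and lower than expected, so I relied on its rise at the end.

I saw no sign that the spare key, the red and yellow look-alikes or the other things lying about had been moved.

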